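Recharge the reef doser from the water test

ROBOT

A 7-joint arm with a two-finger parallel gripper is mounted at the origin on the work surface. World frame = base frame: x ahead of the robot, y to its left, z up, the work surface at z = 0. Lengths are in mm, angles in rad, forces in N, time in s.
With the tool pointing down it reaches from about 400 to 900 mm from the base axis. Payload 5.5 kg.
Tool frame: the origin (TCP) lies midway between the tips of the shut fingers; the grasp point (between the pads) lies 19 mm behind it; z points along the fingers, y is the direction in which the jaws open and shut (so a half turn about z gives the same grasp; the last joint's range is limited). The gripper opens to 85 mm and grips with 20 to 120 N. Pads are 22 mm wide; open, the fingers measure 114 mm over their backs; the gripper's body (76 mm by 85 mm) begins 54 mm behind the grasp point. The pads swing forward as they close: fully open they stand 13 mm farther back than shut.
Start: joints at [1.521, 0.501, -0.427, 1.55, 0.221, 1.138, -0.21], TCP at [200.054, -618.448, 231.31] pointing down, gripper open.
Joint ranges: [-2.88, 2.88], [-0.31, 2.03], [-1.54, 1.56], [0.2, 2.42], [-1.41, 4.55], [0.19, 2.02], [-2.57, 2.57]. Speed limits (rad/s): [2.57, 2.57, 3.14, 3.14, 3.14, 3.14, 3.14].

INTERFACE

Orientations are given as [roll, pitch, yaw] about the fixed x, y, z axes, in that order (R = Rz(yaw) Ry(pitch) Rx(roll)).
In Python, from bench import sense, optics, order gives the robot as it stands.
- The arm moves only by the tool servo_tool, never from a script. Its argument "series" is a list of rows, each an object with "delta_pos": the shift along the tool's x, y, z in m, a list of three; "turn": the turn about the tool's z in degrees. A call has 1 to 20 rows; each row shifts and turns the pose as measured when the row begins, along the tool's axes as they then stand; what a row does not reach is not made up. A row lasts 1/10 s, in which the tool goes at most 50 mm and 8.59 degrees, less where a joint would pass 70% of its speed; a pose out of reach is approached as far as the arm can. A call with a gripper value outside its range is refused whole. "jaw" is the finger opening in m, from 0 to 0.0854, set as the call begins (left out, the last holds). The fingers move at their own pace and stop on an object; "newtons" is the grip in N (left out, the last holds). Time passes only in rows, so rows that do not move let the fingers close. It gives the time, the measured TCP pose, the force and the opening at its end, in the units of the state.
- sense(): the state, without advancing time (a new reading comes with each control period).
- optics.capture(name): name is "scene" or "top"; returns a dict with "pixels" (400x640x3 uint8, blue, green, red), "range_z" (400x640 float32, mm along the optical axis (not along the pixel's ray), 0 where there is no reading), "intrinsics" (3x3 intrinsics, pixels), "k1" (the pictures are not rectified: a ray, as slopes to the right and down, at radius r is drawn at 1 + k1 r^2 times it, then the intrinsics apply), "R" (3x3) and "t" (3): a world point X has camera coordinates R X + t. Camera axes: x right, y down, z forward; pixel columns grow to the right and rows downward; lengths in mm; the calibration is good to about 2 mm. A picture is of the moment at which its call begins.
- order.job_done(): hands the job in, once; it reports no verdict.
The state is a dict: "time_s": time; "joint_positions": joint angles; "joint_velocities": joint speeds; "effort": joint torques, N m; "ee_pos": TCP position; "eef_rot": TCP orientation; "ft_force": force on the tool from outside, world axes, zero at the start; "ft_torque": the same for the moment, N m; "width": opening from 0.0 (shut) to 1.0 (fully open).
Only numpy, scipy, OpenCV 4.12 (cv2) and the standard library are available. Lean on these libraries where they do the work, as an engineer would, in place of code of your own. Each camera call takes 0.05 s, during which the arm holds its last target.

TASK

First lift every white empty cartridge out of the doser and lay it in the black returns tray. Then read the test plate: the field with the filled red tube gives the colour (blue or orange row) and the dose (number of dots); lay all the cartridges of that colour from the green crate flat in the doser's bays, one to a bay, then turn the dial to that dose, and last push the red lever fully on. Leave the other colour in the crate, and do not disturb the squeeze bottles.

Things in the scene. Friction and masses are not known exactly. Their poses are not given: they have to be found in the camera images.
- blue1_mid (a point): Blue dosing cartridge: base slab 100 x 50 x 25 high (length along its x), with a gripping fin 60 (along x) x 16 (along y) x 35 high centred on top, 60 high in all; 250 g, in the crate at the start. The point is the centre of the whole, 30 above its underside; z is up when it lies flat. May be absent.
- blue2_mid (a point): Blue dosing cartridge: base slab 100 x 50 x 25 high (length along its x), with a gripping fin 60 (along x) x 16 (along y) x 35 high centred on top, 60 high in all; 250 g, in the crate at the start. The point is the centre of the whole, 30 above its underside; z is up when it lies flat. May be absent.
- blue3_mid (a point): Blue dosing cartridge: base slab 100 x 50 x 25 high (length along its x), with a gripping fin 60 (along x) x 16 (along y) x 35 high centred on top, 60 high in all; 250 g, in the crate at the start. The point is the centre of the whole, 30 above its underside; z is up when it lies flat. May be absent.
- orange1_mid (a point): Orange dosing cartridge: base slab 100 x 50 x 25 high (length along its x), with a gripping fin 60 (along x) x 16 (along y) x 35 high centred on top, 60 high in all; 250 g, in the crate at the start. The point is the centre of the whole, 30 above its underside; z is up when it lies flat. May be absent.
- orange2_mid (a point): Orange dosing cartridge: base slab 100 x 50 x 25 high (length along its x), with a gripping fin 60 (along x) x 16 (along y) x 35 high centred on top, 60 high in all; 250 g, in the crate at the start. The point is the centre of the whole, 30 above its underside; z is up when it lies flat. May be absent.
- orange3_mid (a point): Orange dosing cartridge: base slab 100 x 50 x 25 high (length along its x), with a gripping fin 60 (along x) x 16 (along y) x 35 high centred on top, 60 high in all; 250 g, in the crate at the start. The point is the centre of the whole, 30 above its underside; z is up when it lies flat. May be absent.
- spent1_mid (a point): White empty cartridge with a black cap: base slab 100 x 50 x 25 high (length along its x), with a gripping fin 60 (along x) x 16 (along y) x 35 high centred on top, 60 high in all; 100 g, in a bay of the doser at the start, its length along the doser's x. The point is the centre of the whole, 30 above its underside; z is up when it lies flat. May be absent.
- spent2_mid (a point): White empty cartridge with a black cap: base slab 100 x 50 x 25 high (length along its x), with a gripping fin 60 (along x) x 16 (along y) x 35 high centred on top, 60 high in all; 100 g, in a bay of the doser at the start, its length along the doser's x. The point is the centre of the whole, 30 above its underside; z is up when it lies flat. May be absent.
- spent3_mid (a point): White empty cartridge with a black cap: base slab 100 x 50 x 25 high (length along its x), with a gripping fin 60 (along x) x 16 (along y) x 35 high centred on top, 60 high in all; 100 g, in a bay of the doser at the start, its length along the doser's x. The point is the centre of the whole, 30 above its underside; z is up when it lies flat. May be absent.
- doser: Dosing machine, fixed. Origin on the table under the middle of its white deck; x away from the robot. Deck floor 20 up; three bays centred at x 0, y -64, 0, 64, each 60 wide (y), x -62 to 66, ridges 8 high between; a cartridge lies in one, length along x. Behind (x 66 to 170) a panel 50 high, with the dial at x 118, y -48, the lever at x 118, y 56.
- dial_grip (a point): On the dial's upright axis, 93 above the table, middle height of its black grip bar (54 along this point's x, 16 along y, 32 high) on an aluminium sleeve 60 across. Turns with the dial; at 0 its axes are the doser's. The white line on the bar points at the scale: 0 (red mark) towards the robot, then 1, 2, 3 white dots.
- dial (a joint): Dial angle in rad, growing clockwise seen from above. Sprung detents at 0 (off, as at the start), 0.5 (dose 1), 1.0 (dose 2), 1.5 (dose 3), into which it settles when released near one; turning takes under 0.2 N m.
- lever_tip (a point): Centre of the ball (26 across) at the tip of the red lever on the panel, which swings in the doser's x-z plane about a pivot 70 below: it leans towards the robot when off, away when on. Stays where it is left; a few newtons move it.
- lever (a joint): Lever angle in rad: 0 to 0.1 off (at the start), 1.0 fully on (stop).
- crate: Green open stock crate, fixed, 254 (x) x 246 (y) x 30 high outside, walls and floor 5 thick; origin under its centre. It holds blue and orange cartridges, lengths roughly along its x, with a grey pipe elbow and a black scraper among them, all at most 60 high.
- returns: Black open returns tray, fixed, empty at the start, 254 (x) x 246 (y) x 30 high outside, walls and floor 5 thick; origin under its centre.
- rack: White test plate 120 (x) x 170 (y) x 10, fixed, origin under its centre. Six fields, a test tube on each: the row at x +29 (far from the robot) is framed blue, the row at x -29 orange. In both rows the field at y -52 has 1 black dot on either side of its tube (dose 1), y 0 has 2 (dose 2), y +52 has 3 (dose 3).
- tube_full_top (a point): Top of the one filled, red test tube (66 high, 19 across) on the test plate; the other five tubes are clear and empty. It is not to be moved.
- bottle_red: Bystander: white squeeze bottle with red filling, 58 across, 142 high, standing; origin under its centre.
- bottle_green: Bystander: the same bottle with green filling.
- bottle_violet: Bystander: the same bottle with violet filling.
There are look-alikes about, which are no part of the job. Leave any pink or yellow look-alike of the part that bears spent3_mid alone.

How it is judged:
By the outcome, as a careful person would: the job done as asked, in the order asked, and still so for the second after the job is handed in, with the robot touching nothing.
Of blue1, blue2, blue3 only 2 to 3 are there at a start; the rules pass over those that are not, and their reading is None.
Of orange1, orange2, orange3 only 2 to 3 are there at a start; the rules pass over those that are not, and their reading is None.
Of spent1, spent2, spent3 only 2 to 3 are there at a start; the rules pass over those that are not, and their reading is None.
At some moment in a run one of blue1, blue2, blue3, orange1, orange2, orange3, spent1, spent2, spent3 may be knocked a few centimetres aside while the robot is not near it.
It also fails if it takes over 210 s, if anything falls off the work surface, if the arm or the gripper's body presses on something with over 40 N, if the wrist force passes 120 N, or if a joint passes its speed limit or range.

## Working session

There is one attempt and no reset: what is moved stays moved. The work goes in short steps, Python scripts to look and compute and a tool call to move; the robot and the scene stay as the last step left them, time stands still between calls to the robot, and variables do not carry over. Pictures are saved under pics/ and viewed, and the job is handed in when it is done.

Besides the shell and the picture viewer there is one more tool, called after "Call:" by a JSON object that holds its "fn" and its "kwargs". servo_tool: Moves the arm, as the interface text tells. Its arguments: {"type":"object","properties":{"series":{"type":"array","items":{"type":"object","properties":{"delta_pos":{"type":"array","items":{"type":"number"}},"turn":{"type":"number"}}}},"jaw":{"type":"number"},"newtons":{"type":"number"}},"required":["series"]}

```bash
mkdir -p pics; ls; python3 - <<'E'
from bench import sense, optics, order
import cv2,numpy as np
s=sense()
print({k:np.round(v,3) for k,v in s.items()})
for n in ("scene","top"):
    c=optics.capture(n)
    cv2.imwrite(f"pics/{n}0.png",c["pixels"])
    print(n,c["intrinsics"],c["k1"],c["R"],c["t"],(c["range_z"]>0).mean())
E
```

```text
pics
{'time_s': np.float64(0.0), 'joint_positions': array([ 1.521,  0.502, -0.427,  1.551,  0.221,  1.138, -0.21 ]), 'joint_velocities': array([-0.   ,  0.001, -0.001,  0.001,  0.001,  0.001, -0.002]), 'effort': array([ 1.0000e-03, -5.6952e+01, -5.8160e+00, -2.8093e+01,  1.1000e-02,
        1.2000e-02, -0.0000e+00]), 'ee_pos': array([ 199.771, -617.818,  230.275]), 'eef_rot': array([-3.14 , -0.   ,  0.313]), 'ft_force': array([0.075, 0.093, 0.763]), 'ft_torque': array([-0.02 ,  0.023, -0.065]), 'width': np.float64(0.998)}
scene [[488.3536726    0.         319.13607165]
 [  0.         488.3536726  203.39840835]
 [  0.           0.           1.        ]] 0.048468879388679345 [[-0.72343049  0.6903932  -0.0023578 ]
 [ 0.46928954  0.4892358  -0.73512969]
 [-0.50637501 -0.53292172 -0.6779224 ]] [ 373.29378881 -175.61558128 1541.56761734] 0.9960078125
top [[496.17076936   0.         323.50700011]
 [  0.         496.17076936 200.37314174]
 [  0.           0.           1.        ]] -0.02465362701985798 [[ 7.40278462e-03 -9.99972351e-01 -7.04639377e-04]
 [-9.97399959e-01 -7.33322379e-03 -7.16906312e-02]
 [ 7.16834817e-02  1.23351759e-03 -9.97426667e-01]] [  19.91522159  525.70581168 1438.63605354] 0.995921875
```

View pics/top0.png

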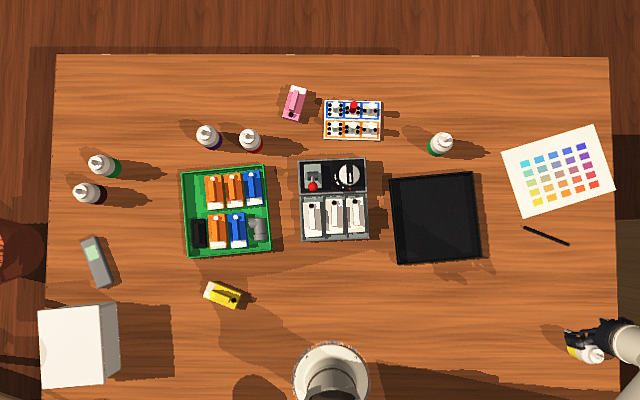

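View pics/scene0.png

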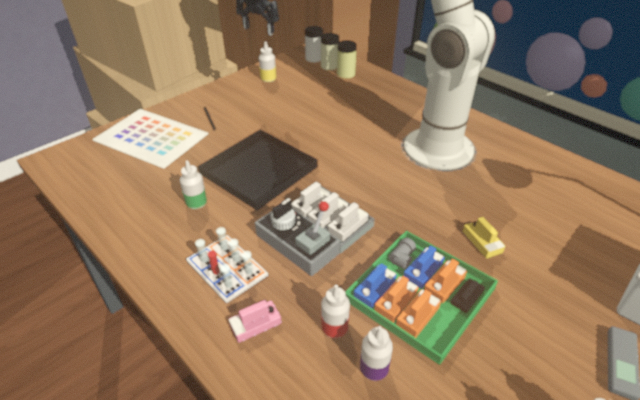

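```bash
cat > h.py <<'E'
from bench import sense, optics, order
import cv2,numpy as np
def cap(n):
    return optics.capture(n)
def ray(c,uv):
    uv=np.asarray(uv,float).reshape(-1,1,2)
    p=cv2.undistortPoints(uv,c["intrinsics"],np.array([c["k1"],0,0,0,0.]))[:,0]
    d=np.c_[p,np.ones(len(p))]
    return -c["R"].T@c["t"], d@c["R"]
def onz(c,uv,z):
    o,d=ray(c,uv)
    return o+d*((z-o[2])/d[:,2])[:,None]
def proj(c,X):
    r,_=cv2.Rodrigues(c["R"])
    return cv2.projectPoints(np.asarray(X,float).reshape(-1,1,3),r,c["t"],c["intrinsics"],np.array([c["k1"],0,0,0,0.]))[0][:,0]
def cloud(c):
    h,w=c["range_z"].shape
    u,v=np.meshgrid(np.arange(w),np.arange(h))
    o,d=ray(c,np.stack([u,v],-1).reshape(-1,2).astype(float))
    return (o+d*c["range_z"].reshape(-1,1)).reshape(h,w,3)
def crop(c,x0,y0,x1,y1,f,name):
    cv2.imwrite("pics/"+name,cv2.resize(c["pixels"][y0:y1,x0:x1],None,fx=f,fy=f,interpolation=cv2.INTER_CUBIC))
def st():
    s=sense(); print(round(s['time_s'],2),np.round(s['ee_pos'],1),np.round(s['eef_rot'],3),np.round(s['ft_force'],1),round(s['width'],3),np.round(s['joint_positions'],2))
E
python3 - <<'E'
from h import *
c=cap("top"); np.save("top0.npy",c,allow_pickle=True)
crop(c,175,85,385,270,3.8,"a.png")
crop(c,290,80,390,150,8,"b.png")
E
sleep 1
```

```text
(no output)
```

View pics/a.png

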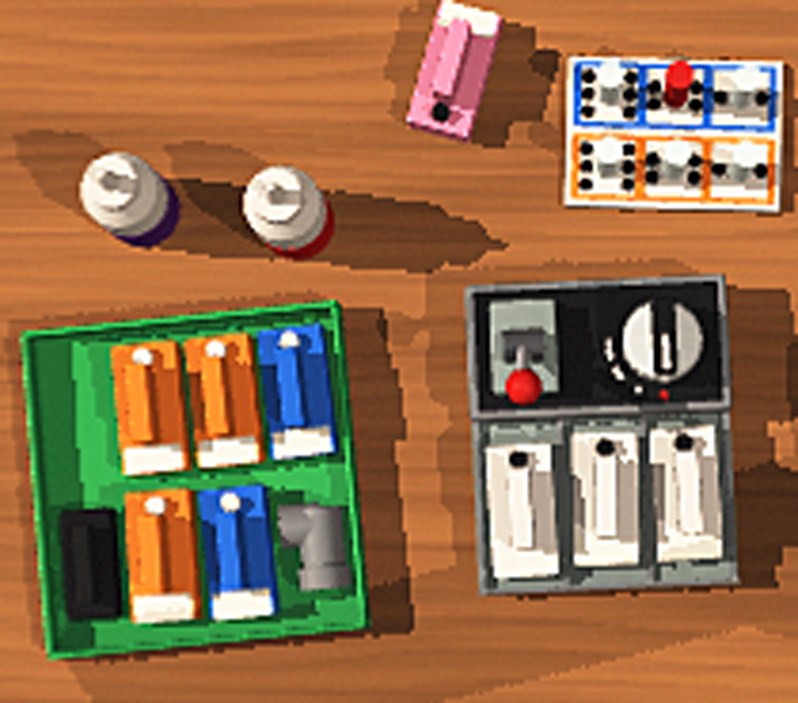

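View pics/b.png

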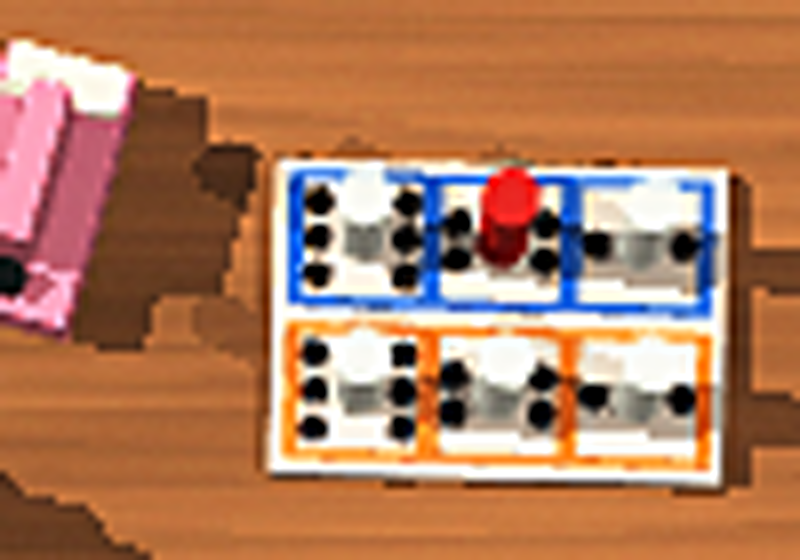

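```bash
cat > meas.py <<'E'
from h import *
def fins(c,lo,hi,box,colour=None):
    P=cloud(c); z=P[...,2]
    m=((z>lo)&(z<hi)).astype(np.uint8)
    x0,y0,x1,y1=box; b=np.zeros_like(m); b[y0:y1,x0:x1]=1; m&=b
    if colour is not None: m&=colour
    n,l,s,ce=cv2.connectedComponentsWithStats(m)
    out=[]
    for i in range(1,n):
        if s[i,4]<25: continue
        v,u=np.nonzero(l==i)
        zz=np.median(z[l==i])
        W=onz(c,np.c_[u,v],zz)[:,:2].astype(np.float32)
        (cx,cy),(w,h),a=cv2.minAreaRect(W)
        if w<h: w,h=h,w;a+=90
        a=(a+90)%180-90
        col=c["pixels"][l==i].mean(0)
        print("px",np.round(ce[i],1),"n",s[i,4],"xy",round(cx,1),round(cy,1),"mean",np.round(W.mean(0),1),"z",round(float(zz),1),"size",round(w,1),round(h,1),"ang",round(a,1),"bgr",col.astype(int))
def hull(c,m):
    pass
E
python3 - <<'E'
from meas import *
c=cap("top")
print("crate");fins(c,50,70,(175,160,275,265))
print("doser");fins(c,70,90,(295,190,375,245))
print("dial/lever");fins(c,60,140,(295,150,375,195))
P=cloud(c)
for name,box,lo,hi in (("crate",(175,160,275,265),25,40),("tray",(380,165,490,270),22,40)):
    z=P[...,2]; 
    x0,y0,x1,y1=box
    m=np.zeros(z.shape,np.uint8);m[y0:y1,x0:x1]=((z>lo)&(z<hi))[y0:y1,x0:x1]
    v,u=np.nonzero(m);W=onz(c,np.c_[u,v],30.)[:,:2].astype(np.float32)
    print(name,cv2.minAreaRect(W),np.median(z[m>0]))
# doser panel top z=50
z=P[...,2];m=np.zeros(z.shape,np.uint8);m[150:195,290:375]=((z>44)&(z<56))[150:195,290:375]
v,u=np.nonzero(m);W=onz(c,np.c_[u,v],50.)[:,:2].astype(np.float32);print("panel",cv2.minAreaRect(W))
E
```

```text
crate
px [251.  186.5] n 124 xy 560.5 231.1 mean [560.6 231.1] z 62.9 size 60.9 17.3 ang 7.4 bgr [205 103  42]
px [231.4 189. ] n 133 xy 552.9 287.0 mean [553. 287.] z 63.9 size 59.5 18.3 ang 7.5 bgr [ 40 130 231]
px [211.4 191.1] n 133 xy 546.9 343.4 mean [546.6 344. ] z 63.9 size 59.2 19.4 ang 6.6 bgr [ 40 131 233]
px [214.5 231. ] n 135 xy 432.9 332.5 mean [433.  332.7] z 63.3 size 58.3 18.4 ang 5.4 bgr [ 45 135 235]
px [235.  230.2] n 132 xy 436.2 274.0 mean [435.6 274. ] z 64.2 size 59.1 17.9 ang 7.5 bgr [207 106  45]
doser
px [334.3 215.8] n 122 xy 478.9 -7.5 mean [478.  -7.] z 79.4 size 59.0 14.1 ang 0.4 bgr [223 234 241]
px [356. 214.] n 123 xy 483.5 -67.9 mean [483.5 -67.9] z 79.3 size 57.4 15.9 ang 4.9 bgr [229 241 248]
px [311.6 218.5] n 123 xy 470.0 56.8 mean [469.9  56.7] z 78.9 size 59.8 15.9 ang 4.3 bgr [223 235 242]
dial/lever
px [348.9 174. ] n 367 xy 596.7 -47.8 mean [596.5 -47.5] z 78.1 size 60.4 60.1 ang -44.6 bgr [138 146 151]
px [312.3 174.6] n 379 xy 590.5 55.5 mean [594.4  55.9] z 75.6 size 68.4 48.3 ang 0.4 bgr [125 136 133]
crate ((492.5662841796875, 309.93603515625), (253.8960418701172, 247.1066131591797), 6.128784656524658) 30.274603611654584
tray ((477.34814453125, -302.5457763671875), (254.16505432128906, 248.0655975341797), 5.755863666534424) 28.742300197086024
panel ((593.9737548828125, 0.04150390625), (103.89054107666016, 199.27352905273438), 3.049478530883789)
```

```bash
cat > plan.py <<'E'
import sys
from h import *
# usage: plan.py x y z yaw
x,y,z,yaw=map(float,sys.argv[1:5])
s=sense();p=np.array(s['ee_pos']);w=s['eef_rot'][2]
D=np.array([x,y,z])-p; dyaw=(yaw-w+np.pi/2)%np.pi-np.pi/2
n=max(1,int(np.ceil(max(np.linalg.norm(D)/45,abs(np.degrees(dyaw))/8))))
print("now",np.round(p,1),round(w,3),"D",np.round(D,1),"n",n)
for i in range(n):
    a=w+dyaw*i/n; d=D/n
    print([round((np.cos(a)*d[0]+np.sin(a)*d[1])/1e3,4),round((np.sin(a)*d[0]-np.cos(a)*d[1])/1e3,4),round(-d[2]/1e3,4)],round(-np.degrees(dyaw)/n,2))
    
E
python3 plan.py 483 -68 180 0.055
```

```text
now [ 199.9 -618.1  230.6] 0.313 D [283.1 550.1 -50.6] n 14
[np.float64(0.0313), np.float64(-0.0312), np.float64(0.0036)] 1.06
[np.float64(0.0308), np.float64(-0.0317), np.float64(0.0036)] 1.06
[np.float64(0.0302), np.float64(-0.0323), np.float64(0.0036)] 1.06
[np.float64(0.0296), np.float64(-0.0328), np.float64(0.0036)] 1.06
[np.float64(0.029), np.float64(-0.0334), np.float64(0.0036)] 1.06
[np.float64(0.0283), np.float64(-0.0339), np.float64(0.0036)] 1.06
[np.float64(0.0277), np.float64(-0.0344), np.float64(0.0036)] 1.06
[np.float64(0.0271), np.float64(-0.0349), np.float64(0.0036)] 1.06
[np.float64(0.0264), np.float64(-0.0354), np.float64(0.0036)] 1.06
[np.float64(0.0258), np.float64(-0.0359), np.float64(0.0036)] 1.06
[np.float64(0.0251), np.float64(-0.0364), np.float64(0.0036)] 1.06
[np.float64(0.0244), np.float64(-0.0368), np.float64(0.0036)] 1.06
[np.float64(0.0237), np.float64(-0.0373), np.float64(0.0036)] 1.06
[np.float64(0.0231), np.float64(-0.0377), np.float64(0.0036)] 1.06
```

Call:
{"fn": "servo_tool", "kwargs": {"series": [{"delta_pos": [0.031,-0.031,0.003],"turn": 1.06},{"delta_pos": [0.031,-0.032,0.003],"turn": 1.06},{"delta_pos": [0.03,-0.032,0.003],"turn": 1.06},{"delta_pos": [0.03,-0.033,0.003],"turn": 1.06},{"delta_pos": [0.029,-0.033,0.003],"turn": 1.06},{"delta_pos": [0.028,-0.034,0.003],"turn": 1.06},{"delta_pos": [0.028,-0.034,0.003],"turn": 1.06},{"delta_pos": [0.027,-0.035,0.003],"turn": 1.06},{"delta_pos": [0.026,-0.035,0.003],"turn": 1.06},{"delta_pos": [0.026,-0.036,0.003],"turn": 1.06},{"delta_pos": [0.025,-0.036,0.003],"turn": 1.06},{"delta_pos": [0.024,-0.037,0.003],"turn": 1.06}], "jaw": 0.045, "newtons": 40}}

```text
time_s: 1.4
ee_pos: [449.5, -140.5, 191.4]
eef_rot: [3.137, 0.0, 0.065]
ft_force: [0.8, -0.7, -0.3]
width: 0.524
```

```bash
python3 plan.py 483 -68 150 0.06
```

```text
now [ 449.5 -140.5  191.4] 0.065 D [ 33.5  72.5 -41.4] n 3
[np.float64(0.0127), np.float64(-0.0234), np.float64(0.0138)] 0.1
[np.float64(0.0127), np.float64(-0.0234), np.float64(0.0138)] 0.1
[np.float64(0.0126), np.float64(-0.0234), np.float64(0.0138)] 0.1
```

Call:
{"fn": "servo_tool", "kwargs": {"series": [{"delta_pos": [0.013,-0.023,0.014],"turn": 0},{"delta_pos": [0.013,-0.023,0.014],"turn": 0},{"delta_pos": [0.013,-0.024,0.014],"turn": 0},{"delta_pos": [0,0,0]}]}}

```text
invalid input at $.series[3]: expected keys delta_pos, turn
```

```bash
python3 plan.py 483 -68 49 0.06; python3 - <<'E'
from meas import *
c=cap("top"); crop(c,270,140,400,260,6,"c.png")
fins(c,70,90,(295,190,375,245))
c=cap("scene"); crop(c,220,150,420,300,4,"d.png")
E
```

```text
now [ 449.5 -140.5  191.4] 0.065 D [  33.5   72.5 -142.4] n 4
[np.float64(0.0095), np.float64(-0.0175), np.float64(0.0356)] 0.08
[np.float64(0.0095), np.float64(-0.0176), np.float64(0.0356)] 0.08
[np.float64(0.0095), np.float64(-0.0176), np.float64(0.0356)] 0.08
[np.float64(0.0095), np.float64(-0.0176), np.float64(0.0356)] 0.08
px [334.3 215.7] n 121 xy 478.9 -7.5 mean [478.3  -7. ] z 79.5 size 59.0 14.0 ang 0.4 bgr [219 232 239]
px [356. 214.] n 121 xy 483.5 -67.9 mean [483.4 -68. ] z 78.8 size 57.4 15.9 ang 4.9 bgr [221 235 243]
px [311.6 218.6] n 124 xy 470.0 56.8 mean [469.7  56.7] z 79.2 size 59.9 16.0 ang 4.6 bgr [222 234 242]
```

View pics/d.png

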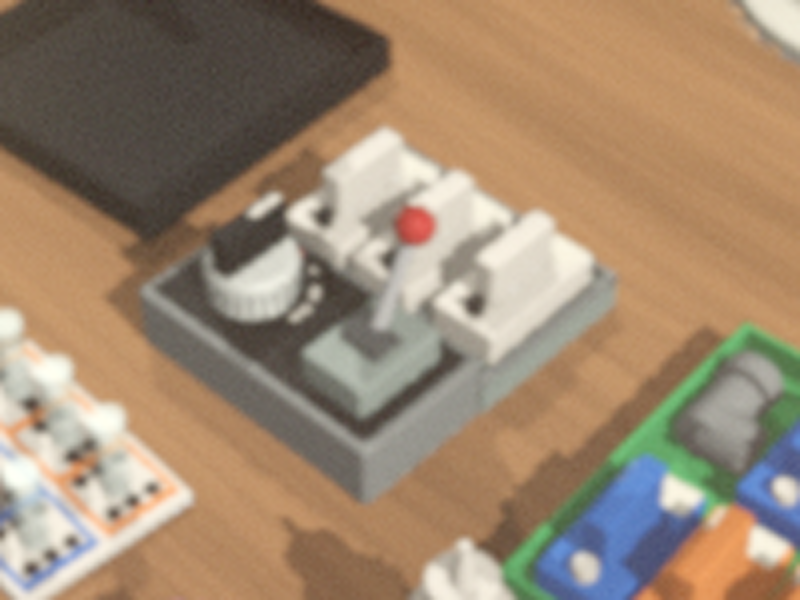

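Call:
{"fn": "servo_tool", "kwargs": {"series": [{"delta_pos": [0.013,-0.023,0.014],"turn": 0},{"delta_pos": [0.013,-0.023,0.014],"turn": 0},{"delta_pos": [0.013,-0.024,0.014],"turn": 0},{"delta_pos": [0,0,0],"turn": 0}]}}

```text
time_s: 1.9
ee_pos: [487.0, -60.3, 148.7]
eef_rot: [3.139, -0.003, 0.078]
ft_force: [0.1, 0.1, 1.0]
width: 0.527
```

```bash
python3 plan.py 483 -68 49 0.06; python3 - <<'E'
from h import *
c=cap("scene"); crop(c,220,130,420,280,4,"e.png")
E
```

```text
now [487.  -60.3 148.7] 0.078 D [ -4.   -7.7 -99.7] n 3
[np.float64(-0.0015), np.float64(0.0025), np.float64(0.0332)] 0.35
[np.float64(-0.0015), np.float64(0.0025), np.float64(0.0332)] 0.35
[np.float64(-0.0015), np.float64(0.0025), np.float64(0.0332)] 0.35
```

View pics/e.png

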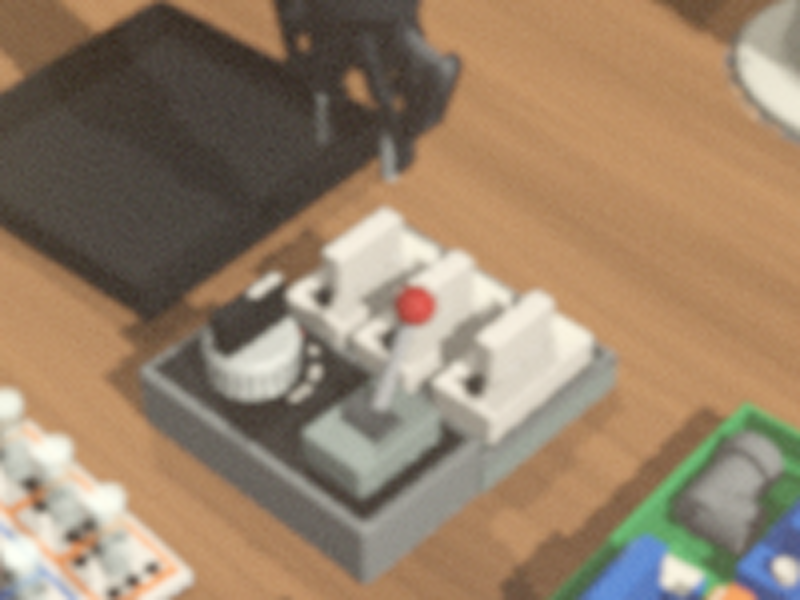

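Call:
{"fn": "servo_tool", "kwargs": {"series": [{"delta_pos": [-0.002,0.004,0.01],"turn": 0.5},{"delta_pos": [-0.002,0.004,0.015],"turn": 0.5},{"delta_pos": [0,0,0.01],"turn": 0},{"delta_pos": [0,0,0],"turn": 0},{"delta_pos": [0,0,0],"turn": 0}]}}

```text
time_s: 2.45
ee_pos: [481.9, -77.7, 112.6]
eef_rot: [3.134, -0.002, 0.051]
ft_force: [0.0, 0.1, -0.7]
width: 0.526
```

```bash
python3 plan.py 483 -68 49 0.06
```

```text
now [481.9 -77.7 112.6] 0.051 D [  1.1   9.7 -63.6] n 2
[np.float64(0.0008), np.float64(-0.0048), np.float64(0.0318)] -0.27
[np.float64(0.0008), np.float64(-0.0048), np.float64(0.0318)] -0.27
```

Call:
{"fn": "servo_tool", "kwargs": {"series": [{"delta_pos": [0,0,0],"turn": 0},{"delta_pos": [0,0,0],"turn": 0}]}}

```text
time_s: 2.65
ee_pos: [482.2, -78.4, 113.3]
eef_rot: [3.133, -0.003, 0.05]
ft_force: [0.1, 0.2, -0.3]
width: 0.523
```

Call:
{"fn": "servo_tool", "kwargs": {"series": [{"delta_pos": [0,-0.008,0],"turn": 0}]}}

```text
time_s: 2.75
ee_pos: [482.2, -71.3, 113.6]
eef_rot: [3.133, -0.004, 0.048]
ft_force: [-0.7, -0.5, -0.1]
width: 0.525
```

Call:
{"fn": "servo_tool", "kwargs": {"series": [{"delta_pos": [0,0,0],"turn": 0}]}}

```text
time_s: 2.85
ee_pos: [482.5, -69.7, 114.0]
eef_rot: [3.133, -0.005, 0.049]
ft_force: [-0.1, -0.2, 0.8]
width: 0.529
```

Call:
{"fn": "servo_tool", "kwargs": {"series": [{"delta_pos": [0,0,0],"turn": 0}]}}

```text
time_s: 2.95
ee_pos: [482.7, -69.4, 114.2]
eef_rot: [3.133, -0.005, 0.05]
ft_force: [-0.7, 0.8, 0.6]
width: 0.526
```

Call:
{"fn": "servo_tool", "kwargs": {"series": [{"delta_pos": [0,0,0],"turn": 0}]}}

```text
time_s: 3.05
ee_pos: [482.8, -69.1, 114.4]
eef_rot: [3.133, -0.006, 0.051]
ft_force: [0.8, -0.7, -0.6]
width: 0.529
```

Call:
{"fn": "servo_tool", "kwargs": {"series": [{"delta_pos": [0,-0.001,0.02],"turn": 0},{"delta_pos": [0,0,0.02],"turn": 0},{"delta_pos": [0,0,0.014],"turn": 0},{"delta_pos": [0,0,0.004],"turn": 0},{"delta_pos": [0,0,0],"turn": 0}]}}

```text
time_s: 3.55
ee_pos: [484.7, -68.8, 55.4]
eef_rot: [3.132, -0.008, 0.051]
ft_force: [0.2, 0.6, -0.2]
width: 0.524
```

```bash
python3 plan.py 483 -68 49 0.06; python3 - <<'E'
from h import *
c=cap("scene"); crop(c,220,130,420,280,4,"f.png")
E
```

```text
now [484.7 -68.8  55.4] 0.051 D [-1.7  0.8 -6.4] n 1
[np.float64(-0.0017), np.float64(-0.0009), np.float64(0.0064)] -0.52
```

View pics/f.png

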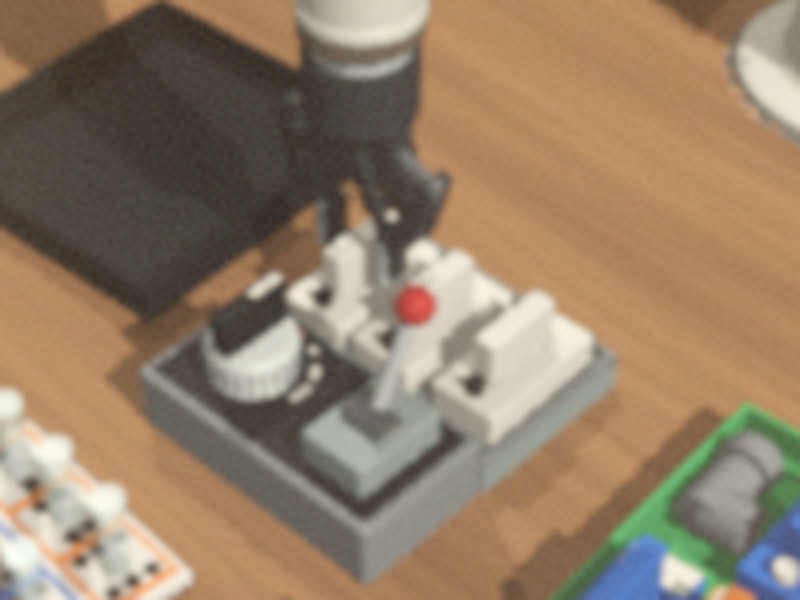

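Call:
{"fn": "servo_tool", "kwargs": {"series": [{"delta_pos": [-0.001,0,0.005],"turn": 0},{"delta_pos": [0,0,0.001],"turn": 0}]}}

```text
time_s: 3.8
ee_pos: [484.8, -69.1, 50.5]
eef_rot: [3.131, -0.011, 0.051]
ft_force: [-0.7, 0.0, -0.1]
width: 0.533
```

Call:
{"fn": "servo_tool", "kwargs": {"series": [{"delta_pos": [0,0,0],"turn": 0},{"delta_pos": [0,0,0],"turn": 0},{"delta_pos": [0,0,0],"turn": 0},{"delta_pos": [0,0,0],"turn": 0},{"delta_pos": [0,0,0],"turn": 0}], "jaw": 0.0, "newtons": 40}}

```text
time_s: 4.3
ee_pos: [485.6, -69.3, 51.5]
eef_rot: [3.13, -0.013, 0.051]
ft_force: [-0.0, -0.0, -0.8]
width: 0.181
```

Call:
{"fn": "servo_tool", "kwargs": {"series": [{"delta_pos": [0,0,-0.02],"turn": 0},{"delta_pos": [0,0,-0.035],"turn": 0},{"delta_pos": [0,0,-0.035],"turn": 0}]}}

```text
time_s: 4.6
ee_pos: [479.8, -67.8, 138.9]
eef_rot: [3.134, -0.001, 0.051]
ft_force: [1.0, -0.1, -0.7]
width: 0.178
```

```bash
python3 plan.py 486 -372 130 0.1
```

```text
now [479.8 -67.8 138.9] 0.051 D [   6.2 -304.2   -8.9] n 7
[np.float64(-0.0013), np.float64(0.0435), np.float64(0.0013)] -0.4
[np.float64(-0.0016), np.float64(0.0434), np.float64(0.0013)] -0.4
[np.float64(-0.0019), np.float64(0.0434), np.float64(0.0013)] -0.4
[np.float64(-0.0022), np.float64(0.0434), np.float64(0.0013)] -0.4
[np.float64(-0.0025), np.float64(0.0434), np.float64(0.0013)] -0.4
[np.float64(-0.0028), np.float64(0.0434), np.float64(0.0013)] -0.4
[np.float64(-0.0032), np.float64(0.0434), np.float64(0.0013)] -0.4
```

Call:
{"fn": "servo_tool", "kwargs": {"series": [{"delta_pos": [-0.001,0.043,0.001],"turn": -0.4},{"delta_pos": [-0.001,0.043,0.001],"turn": -0.4},{"delta_pos": [-0.002,0.043,0.001],"turn": -0.4},{"delta_pos": [-0.002,0.043,0.001],"turn": -0.4},{"delta_pos": [-0.002,0.043,0.001],"turn": -0.4},{"delta_pos": [-0.002,0.043,0.001],"turn": -0.4},{"delta_pos": [-0.002,0.022,0.001],"turn": -0.4},{"delta_pos": [0,0.005,0],"turn": 0}]}}

```text
time_s: 5.4
ee_pos: [493.4, -362.8, 140.3]
eef_rot: [3.128, -0.011, 0.108]
ft_force: [-0.8, 0.9, -1.0]
width: 0.183
```

```bash
python3 plan.py 486 -372 38 0.1
```

```text
now [ 493.4 -362.8  140.3] 0.108 D [  -7.4   -9.2 -102.3] n 3
[np.float64(-0.0028), np.float64(0.0028), np.float64(0.0341)] 0.16
[np.float64(-0.0028), np.float64(0.0028), np.float64(0.0341)] 0.16
[np.float64(-0.0028), np.float64(0.0028), np.float64(0.0341)] 0.16
```

Call:
{"fn": "servo_tool", "kwargs": {"series": [{"delta_pos": [-0.003,0.003,0.03],"turn": 0},{"delta_pos": [-0.003,0.003,0.03],"turn": 0},{"delta_pos": [-0.002,0.001,0.022],"turn": 0},{"delta_pos": [0,0,0.008],"turn": 0},{"delta_pos": [0,0,0.003],"turn": 0}]}}

```text
time_s: 5.9
ee_pos: [489.2, -368.1, 45.6]
eef_rot: [3.13, -0.014, 0.109]
ft_force: [-0.3, -0.7, -0.1]
width: 0.179
```

```bash
python3 plan.py 486 -372 38 0.1
```

```text
now [ 489.2 -368.1   45.6] 0.109 D [-3.2 -3.9 -7.6] n 1
[np.float64(-0.0036), np.float64(0.0035), np.float64(0.0076)] 0.5
```

Position fine for the tray (its inside is ample). Lower the rest and release.

Call:
{"fn": "servo_tool", "kwargs": {"series": [{"delta_pos": [0,0.001,0.005],"turn": 0},{"delta_pos": [0,0,0.003],"turn": 0},{"delta_pos": [0,0,0.002],"turn": 0}]}}

```text
time_s: 6.2
ee_pos: [491.8, -367.8, 37.3]
eef_rot: [3.129, -0.017, 0.111]
ft_force: [-0.4, -0.4, -1.0]
width: 0.183
```

```bash
python3 -c "from h import *;st()"
```

```text
6.2 [ 491.8 -367.8   37.3] [ 3.129 -0.017  0.111] [-0.4 -0.4 -1. ] 0.183 [ 0.97  0.69 -0.49  1.79  0.45  0.76 -1.22]
```

Call:
{"fn": "servo_tool", "kwargs": {"series": [{"delta_pos": [0,0,0.001],"turn": 0},{"delta_pos": [0,0,0],"turn": 0},{"delta_pos": [0,0,0],"turn": 0}], "jaw": 0.045}}

```text
time_s: 6.5
ee_pos: [493.3, -368.5, 38.0]
eef_rot: [3.126, -0.019, 0.112]
ft_force: [-0.4, 0.4, -0.8]
width: 0.523
```

Call:
{"fn": "servo_tool", "kwargs": {"series": [{"delta_pos": [0,0,-0.02],"turn": 0},{"delta_pos": [0,0,-0.04],"turn": 0},{"delta_pos": [0,0,-0.03],"turn": 0}]}}

```text
time_s: 6.8
ee_pos: [488.7, -365.6, 126.3]
eef_rot: [3.133, -0.013, 0.112]
ft_force: [0.1, 0.1, 1.3]
width: 0.525
```

```bash
python3 plan.py 478 -7.5 135 0.055;python3 - <<'E'
from meas import *
c=cap("top"); cv2.imwrite("pics/g.png",c["pixels"])
fins(c,70,90,(295,190,375,245))
fins(c,55,75,(390,170,485,265))
E
```

```text
now [ 488.7 -365.6  126.3] 0.112 D [-10.7 358.1   8.7] n 8
[np.float64(0.0037), np.float64(-0.0446), np.float64(-0.0011)] 0.41
[np.float64(0.0033), np.float64(-0.0447), np.float64(-0.0011)] 0.41
[np.float64(0.003), np.float64(-0.0447), np.float64(-0.0011)] 0.41
[np.float64(0.0027), np.float64(-0.0447), np.float64(-0.0011)] 0.41
[np.float64(0.0024), np.float64(-0.0447), np.float64(-0.0011)] 0.41
[np.float64(0.0021), np.float64(-0.0447), np.float64(-0.0011)] 0.41
[np.float64(0.0018), np.float64(-0.0447), np.float64(-0.0011)] 0.41
[np.float64(0.0014), np.float64(-0.0448), np.float64(-0.0011)] 0.41
px [334.3 215.6] n 120 xy 478.9 -7.5 mean [478.5  -7. ] z 79.1 size 59.0 14.1 ang 0.4 bgr [228 237 243]
px [311.6 218.5] n 123 xy 470.0 56.8 mean [469.9  56.7] z 79.3 size 59.8 15.9 ang 4.3 bgr [225 236 243]
px [459.8 204.3] n 35 xy 513.5 -365.6 mean [ 513.9 -365.1] z 62.6 size 17.3 14.3 ang -89.6 bgr [224 239 248]
px [461.7 220.2] n 32 xy 469.8 -369.6 mean [ 468.8 -369.7] z 63.9 size 18.4 15.4 ang -80.2 bgr [226 238 246]
```

View pics/g.png

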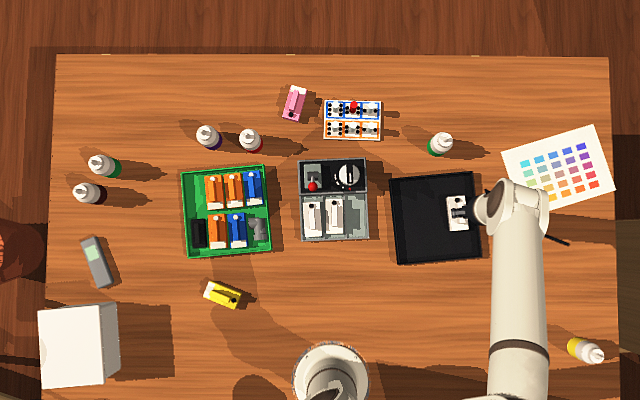

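Call:
{"fn": "servo_tool", "kwargs": {"series": [{"delta_pos": [0.003,-0.044,-0.001],"turn": 0.4},{"delta_pos": [0.003,-0.044,-0.001],"turn": 0.4},{"delta_pos": [0.002,-0.044,-0.001],"turn": 0.4},{"delta_pos": [0.002,-0.044,-0.001],"turn": 0.4},{"delta_pos": [0.002,-0.044,-0.001],"turn": 0.4},{"delta_pos": [0.001,-0.044,-0.001],"turn": 0.4},{"delta_pos": [0.001,-0.044,0],"turn": 0.4},{"delta_pos": [0.001,-0.025,0],"turn": 0.4},{"delta_pos": [0,-0.01,0],"turn": 0},{"delta_pos": [0,0,0],"turn": 0}]}}

```text
time_s: 7.85
ee_pos: [482.1, -17.9, 137.6]
eef_rot: [3.117, -0.035, 0.047]
ft_force: [0.1, -0.1, -0.3]
width: 0.526
```

```bash
python3 plan.py 478 -7.5 51 0.055
```

```text
now [482.1 -17.9 137.6] 0.047 D [ -4.1  10.4 -86.6] n 2
[np.float64(-0.0018), np.float64(-0.0053), np.float64(0.0433)] -0.22
[np.float64(-0.0018), np.float64(-0.0053), np.float64(0.0433)] -0.22
```

Call:
{"fn": "servo_tool", "kwargs": {"series": [{"delta_pos": [-0.002,-0.006,0.015],"turn": 0},{"delta_pos": [-0.002,-0.003,0.025],"turn": 0},{"delta_pos": [0,0,0.02],"turn": 0},{"delta_pos": [0,0,0.005],"turn": 0}]}}

```text
time_s: 8.25
ee_pos: [483.3, -18.5, 71.9]
eef_rot: [3.112, -0.04, 0.04]
ft_force: [-0.4, -0.1, 0.2]
width: 0.527
```

```bash
python3 plan.py 478 -7.5 51 0.055
```

```text
now [483.3 -18.5  71.9] 0.04 D [ -5.3  11.  -20.9] n 1
[np.float64(-0.0049), np.float64(-0.0112), np.float64(0.0209)] -0.88
```

Call:
{"fn": "servo_tool", "kwargs": {"series": [{"delta_pos": [-0.002,-0.005,0],"turn": -0.4},{"delta_pos": [-0.002,-0.004,0],"turn": -0.4}]}}

```text
time_s: 8.45
ee_pos: [478.9, -12.4, 71.2]
eef_rot: [3.111, -0.038, 0.05]
ft_force: [-0.4, 0.4, -0.1]
width: 0.525
```

```bash
python3 plan.py 478 -7.5 51 0.055
```

```text
now [478.9 -12.4  71.2] 0.05 D [ -0.9   4.9 -20.2] n 1
[np.float64(-0.0007), np.float64(-0.0049), np.float64(0.0202)] -0.31
```

Call:
{"fn": "servo_tool", "kwargs": {"series": [{"delta_pos": [0,-0.003,0.008],"turn": 0},{"delta_pos": [0,-0.001,0.008],"turn": 0},{"delta_pos": [0,0,0.003],"turn": 0}]}}

```text
time_s: 8.75
ee_pos: [481.1, -8.8, 53.0]
eef_rot: [3.11, -0.042, 0.05]
ft_force: [0.5, 0.4, -0.5]
width: 0.524
```

```bash
python3 plan.py 478 -7.5 51 0.055
```

```text
now [481.1  -8.8  53. ] 0.05 D [-3.1  1.3 -2. ] n 1
[np.float64(-0.003), np.float64(-0.0015), np.float64(0.002)] -0.3
```

Call:
{"fn": "servo_tool", "kwargs": {"series": [{"delta_pos": [-0.003,-0.001,0.001],"turn": 0},{"delta_pos": [0,0,0],"turn": 0},{"delta_pos": [0,0,0],"turn": 0},{"delta_pos": [0,0,0],"turn": 0}], "jaw": 0.0}}

```text
time_s: 9.15
ee_pos: [478.1, -7.2, 52.0]
eef_rot: [3.11, -0.043, 0.051]
ft_force: [-0.0, 0.5, -0.9]
width: 0.18
```

Call:
{"fn": "servo_tool", "kwargs": {"series": [{"delta_pos": [0,0,-0.02],"turn": 0},{"delta_pos": [0,0,-0.035],"turn": 0},{"delta_pos": [0,0,-0.035],"turn": 0}]}}

```text
time_s: 9.45
ee_pos: [469.7, -4.5, 139.8]
eef_rot: [3.112, -0.031, 0.051]
ft_force: [0.4, -0.7, -0.5]
width: 0.179
```

```bash
python3 plan.py 478 -300 135 0.1
```

```text
now [469.7  -4.5 139.8] 0.051 D [   8.3 -295.5   -4.8] n 7
[np.float64(-0.001), np.float64(0.0422), np.float64(0.0007)] -0.4
[np.float64(-0.0013), np.float64(0.0422), np.float64(0.0007)] -0.4
[np.float64(-0.0016), np.float64(0.0422), np.float64(0.0007)] -0.4
[np.float64(-0.0019), np.float64(0.0422), np.float64(0.0007)] -0.4
[np.float64(-0.0022), np.float64(0.0422), np.float64(0.0007)] -0.4
[np.float64(-0.0024), np.float64(0.0422), np.float64(0.0007)] -0.4
[np.float64(-0.0027), np.float64(0.0421), np.float64(0.0007)] -0.4
```

Call:
{"fn": "servo_tool", "kwargs": {"series": [{"delta_pos": [-0.002,0.03,0.001],"turn": -0.3},{"delta_pos": [-0.002,0.03,0.001],"turn": -0.3},{"delta_pos": [-0.002,0.03,0.001],"turn": -0.3},{"delta_pos": [-0.002,0.03,0.001],"turn": -0.3},{"delta_pos": [-0.002,0.03,0.001],"turn": -0.3},{"delta_pos": [-0.003,0.03,0.001],"turn": -0.3},{"delta_pos": [-0.003,0.03,0.001],"turn": -0.3},{"delta_pos": [-0.003,0.03,0.001],"turn": -0.3},{"delta_pos": [-0.003,0.025,0.001],"turn": -0.3},{"delta_pos": [-0.002,0.015,0.001],"turn": 0},{"delta_pos": [0,0.005,0],"turn": 0}]}}

```text
time_s: 10.55
ee_pos: [470.2, -300.6, 143.9]
eef_rot: [3.107, -0.04, 0.106]
ft_force: [-0.8, 0.4, -0.9]
width: 0.181
```

```bash
python3 plan.py 481 -297 38 0.1
```

```text
now [ 470.2 -300.6  143.9] 0.106 D [  10.8    3.6 -105.9] n 3
[np.float64(0.0037), np.float64(-0.0008), np.float64(0.0353)] 0.11
[np.float64(0.0037), np.float64(-0.0008), np.float64(0.0353)] 0.11
[np.float64(0.0037), np.float64(-0.0008), np.float64(0.0353)] 0.11
```

Call:
{"fn": "servo_tool", "kwargs": {"series": [{"delta_pos": [0.002,0,0.03],"turn": 0},{"delta_pos": [0.002,0,0.03],"turn": 0},{"delta_pos": [0,0,0.025],"turn": 0},{"delta_pos": [0,0,0.01],"turn": 0},{"delta_pos": [0,0,0.005],"turn": 0}]}}

```text
time_s: 11.05
ee_pos: [481.8, -300.3, 43.1]
eef_rot: [3.106, -0.044, 0.108]
ft_force: [0.2, -0.1, -1.0]
width: 0.178
```

```bash
python3 plan.py 481 -300 38 0.1
```

```text
now [ 481.8 -300.3   43.1] 0.108 D [-0.8  0.3 -5.1] n 1
[np.float64(-0.0008), np.float64(-0.0004), np.float64(0.0051)] 0.46
```

Call:
{"fn": "servo_tool", "kwargs": {"series": [{"delta_pos": [0,0,0.004],"turn": 0},{"delta_pos": [0,0,0.003],"turn": 0}]}}

```text
time_s: 11.25
ee_pos: [483.1, -299.4, 36.8]
eef_rot: [3.106, -0.045, 0.11]
ft_force: [-6.2, -1.9, 21.0]
width: 0.183
```

Call:
{"fn": "servo_tool", "kwargs": {"series": [{"delta_pos": [0,0,0.001],"turn": 0},{"delta_pos": [0,0,0],"turn": 0},{"delta_pos": [0,0,0],"turn": 0}], "jaw": 0.045}}

```text
time_s: 11.55
ee_pos: [485.1, -300.4, 38.2]
eef_rot: [3.103, -0.048, 0.11]
ft_force: [0.4, 1.2, 0.7]
width: 0.527
```

Call:
{"fn": "servo_tool", "kwargs": {"series": [{"delta_pos": [0,0,-0.02],"turn": 0},{"delta_pos": [0,0,-0.04],"turn": 0},{"delta_pos": [0,0,-0.03],"turn": 0}]}}

```text
time_s: 11.85
ee_pos: [478.0, -295.9, 127.3]
eef_rot: [3.108, -0.043, 0.11]
ft_force: [-0.1, -0.9, 0.4]
width: 0.53
```

```bash
python3 plan.py 470 57 135 0.055;python3 - <<'E'
from meas import *
c=cap("top"); cv2.imwrite("pics/h.png",c["pixels"])
fins(c,70,90,(295,190,375,245))
E
```

```text
now [ 478.  -295.9  127.3] 0.11 D [ -8.  352.9   7.7] n 8
[np.float64(0.0039), np.float64(-0.044), np.float64(-0.001)] 0.39
[np.float64(0.0035), np.float64(-0.044), np.float64(-0.001)] 0.39
[np.float64(0.0032), np.float64(-0.044), np.float64(-0.001)] 0.39
[np.float64(0.0029), np.float64(-0.044), np.float64(-0.001)] 0.39
[np.float64(0.0026), np.float64(-0.044), np.float64(-0.001)] 0.39
[np.float64(0.0023), np.float64(-0.0441), np.float64(-0.001)] 0.39
[np.float64(0.002), np.float64(-0.0441), np.float64(-0.001)] 0.39
[np.float64(0.0017), np.float64(-0.0441), np.float64(-0.001)] 0.39
px [311.6 218.5] n 123 xy 470.0 56.8 mean [469.9  56.7] z 79.9 size 59.8 15.9 ang 4.3 bgr [224 236 243]
```

View pics/h.png

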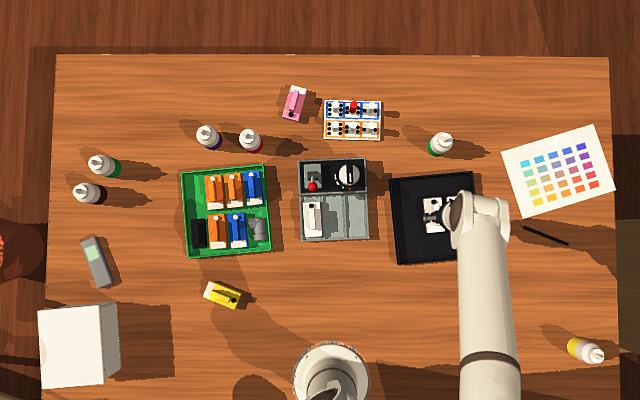

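Call:
{"fn": "servo_tool", "kwargs": {"series": [{"delta_pos": [0.003,-0.035,-0.001],"turn": 0.3},{"delta_pos": [0.003,-0.035,-0.001],"turn": 0.3},{"delta_pos": [0.003,-0.035,-0.001],"turn": 0.3},{"delta_pos": [0.003,-0.035,-0.001],"turn": 0.3},{"delta_pos": [0.002,-0.035,-0.001],"turn": 0.3},{"delta_pos": [0.002,-0.035,-0.001],"turn": 0.3},{"delta_pos": [0.002,-0.035,-0.001],"turn": 0.3},{"delta_pos": [0.001,-0.035,0],"turn": 0.3},{"delta_pos": [0.001,-0.035,0],"turn": 0.3},{"delta_pos": [0,-0.025,0],"turn": 0.3},{"delta_pos": [0,-0.012,0],"turn": 0},{"delta_pos": [0,-0.004,0],"turn": 0},{"delta_pos": [0,0,0],"turn": 0}]}}

```text
time_s: 13.2
ee_pos: [478.0, 68.3, 133.1]
eef_rot: [3.096, -0.072, 0.05]
ft_force: [-0.0, -0.1, 0.6]
width: 0.525
```

```bash
python3 plan.py 470 57 80 0.055; python3 -c "from h import *;st()"
```

```text
now [478.   68.3 133.1] 0.05 D [ -8.  -11.3 -53.1] n 2
[np.float64(-0.0043), np.float64(0.0055), np.float64(0.0266)] -0.13
[np.float64(-0.0043), np.float64(0.0055), np.float64(0.0266)] -0.13
13.2 [478.   68.3 133.1] [ 3.096 -0.072  0.05 ] [-0.  -0.1  0.6] 0.525 [ 0.34  0.34 -0.68  2.1   0.41  0.76 -2.11]
```

Call:
{"fn": "servo_tool", "kwargs": {"series": [{"delta_pos": [0,0,-0.05],"turn": 0},{"delta_pos": [0,0,-0.05],"turn": 0}]}}

```text
time_s: 13.4
ee_pos: [465.9, 69.7, 227.5]
eef_rot: [3.098, -0.055, 0.048]
ft_force: [1.8, -1.5, 0.6]
width: 0.529
```

Call:
{"fn": "servo_tool", "kwargs": {"series": [{"delta_pos": [0,0,0.02],"turn": 0},{"delta_pos": [0,0,0.02],"turn": 0},{"delta_pos": [0,0,0.02],"turn": 0},{"delta_pos": [0,0,0.02],"turn": 0},{"delta_pos": [0,0,0.02],"turn": 0}]}}

```text
time_s: 13.9
ee_pos: [483.0, 58.5, 137.1]
eef_rot: [3.092, -0.08, 0.036]
ft_force: [0.2, 0.8, -0.4]
width: 0.526
```

Call:
{"fn": "servo_tool", "kwargs": {"series": [{"delta_pos": [0,0,-0.05],"turn": 0},{"delta_pos": [0,0,-0.05],"turn": 0}]}}

```text
time_s: 14.1
ee_pos: [467.2, 58.9, 224.0]
eef_rot: [3.1, -0.047, 0.031]
ft_force: [0.7, 0.1, 1.0]
width: 0.527
```

Call:
{"fn": "servo_tool", "kwargs": {"series": [{"delta_pos": [0,0,0.05],"turn": 0},{"delta_pos": [0,0,0.05],"turn": 0}]}}

```text
time_s: 14.3
ee_pos: [485.1, 52.0, 139.3]
eef_rot: [3.094, -0.078, 0.024]
ft_force: [0.0, -1.9, -0.4]
width: 0.53
```

Call:
{"fn": "servo_tool", "kwargs": {"series": [{"delta_pos": [0,0,-0.05],"turn": 0},{"delta_pos": [0,0,-0.05],"turn": 0}]}}

```text
time_s: 14.5
ee_pos: [466.5, 53.2, 214.2]
eef_rot: [3.111, -0.025, 0.018]
ft_force: [2.3, 0.3, 0.8]
width: 0.53
```

Call:
{"fn": "servo_tool", "kwargs": {"series": [{"delta_pos": [0.05,0,0],"turn": 0},{"delta_pos": [0.05,0,0],"turn": 0}]}}

```text
time_s: 14.7
ee_pos: [567.0, 50.7, 223.8]
eef_rot: [3.104, -0.032, 0.015]
ft_force: [0.4, -0.2, 0.8]
width: 0.525
```

Call:
{"fn": "servo_tool", "kwargs": {"series": [{"delta_pos": [-0.05,0,0],"turn": 0},{"delta_pos": [-0.05,0,0],"turn": 0}]}}

```text
time_s: 14.9
ee_pos: [484.2, 49.9, 214.1]
eef_rot: [3.13, -0.03, 0.001]
ft_force: [-1.6, 0.1, 0.2]
width: 0.529
```

Call:
{"fn": "servo_tool", "kwargs": {"series": [{"delta_pos": [0,0,0],"turn": 8},{"delta_pos": [0,0,0],"turn": 8},{"delta_pos": [0,0,0],"turn": 8},{"delta_pos": [0,0,0],"turn": 8}]}}

```text
time_s: 15.3
ee_pos: [477.3, 42.6, 209.8]
eef_rot: [3.14, -0.022, -0.586]
ft_force: [0.1, 0.7, 0.2]
width: 0.528
```

Call:
{"fn": "servo_tool", "kwargs": {"series": [{"delta_pos": [0,0,0],"turn": -8},{"delta_pos": [0,0,0],"turn": -8},{"delta_pos": [0,0,0],"turn": -8},{"delta_pos": [0,0,0],"turn": -8}]}}

```text
time_s: 15.7
ee_pos: [477.3, 35.8, 209.8]
eef_rot: [3.125, -0.018, -0.027]
ft_force: [0.8, -0.3, 0.0]
width: 0.527
```

```bash
python3 plan.py 470 57 120 0.065; python3 -c "from h import *;st()"
```

```text
now [477.3  35.8 209.8] -0.027 D [ -7.3  21.2 -89.8] n 3
[np.float64(-0.0026), np.float64(-0.007), np.float64(0.0299)] -1.75
[np.float64(-0.0024), np.float64(-0.0071), np.float64(0.0299)] -1.75
[np.float64(-0.0022), np.float64(-0.0072), np.float64(0.0299)] -1.75
15.7 [477.3  35.8 209.8] [ 3.125 -0.018 -0.027] [ 0.8 -0.3  0. ] 0.527 [ 0.52  0.25 -0.76  2.    0.24  0.96 -1.95]
```

Call:
{"fn": "servo_tool", "kwargs": {"series": [{"delta_pos": [-0.003,-0.007,0.02],"turn": -1.7},{"delta_pos": [-0.003,-0.007,0.025],"turn": -1.7},{"delta_pos": [-0.003,-0.007,0.025],"turn": -1.7},{"delta_pos": [-0.002,-0.002,0.01],"turn": 0}]}}

```text
time_s: 16.1
ee_pos: [470.7, 50.2, 129.1]
eef_rot: [3.12, -0.023, 0.058]
ft_force: [-0.8, 0.5, -0.0]
width: 0.528
```

```bash
python3 plan.py 470 57 70 0.065
```

```text
now [470.7  50.2 129.1] 0.058 D [ -0.7   6.8 -59.1] n 2
[np.float64(-0.0002), np.float64(-0.0034), np.float64(0.0296)] -0.2
[np.float64(-0.0001), np.float64(-0.0034), np.float64(0.0296)] -0.2
```

Call:
{"fn": "servo_tool", "kwargs": {"series": [{"delta_pos": [0,-0.005,0.015],"turn": 0},{"delta_pos": [-0.001,-0.004,0.018],"turn": 0},{"delta_pos": [0,0,0.012],"turn": 0},{"delta_pos": [0,0,0.003],"turn": 0}]}}

```text
time_s: 16.5
ee_pos: [470.9, 53.5, 79.2]
eef_rot: [3.118, -0.022, 0.049]
ft_force: [-0.4, -1.2, 0.3]
width: 0.528
```

```bash
python3 plan.py 470 57 51 0.065
```

```text
now [470.9  53.5  79.2] 0.049 D [ -0.9   3.5 -28.2] n 1
[np.float64(-0.0008), np.float64(-0.0035), np.float64(0.0282)] -0.9
```

Call:
{"fn": "servo_tool", "kwargs": {"series": [{"delta_pos": [-0.001,-0.003,0.01],"turn": -0.5},{"delta_pos": [0,-0.001,0.01],"turn": 0},{"delta_pos": [0,0,0.006],"turn": 0}]}}

```text
time_s: 16.8
ee_pos: [472.2, 55.8, 52.9]
eef_rot: [3.117, -0.025, 0.056]
ft_force: [0.8, 0.8, -0.1]
width: 0.526
```

```bash
python3 plan.py 470 57 51 0.065
```

```text
now [472.2  55.8  52.9] 0.056 D [-2.2  1.2 -1.9] n 1
[np.float64(-0.0022), np.float64(-0.0013), np.float64(0.0019)] -0.51
```

Call:
{"fn": "servo_tool", "kwargs": {"series": [{"delta_pos": [-0.002,-0.001,0.002],"turn": 0},{"delta_pos": [0,0,0],"turn": 0},{"delta_pos": [0,0,0],"turn": 0},{"delta_pos": [0,0,0],"turn": 0}], "jaw": 0.0}}

```text
time_s: 17.2
ee_pos: [469.9, 57.3, 50.6]
eef_rot: [3.117, -0.025, 0.057]
ft_force: [-0.0, 0.6, -0.7]
width: 0.182
```

Call:
{"fn": "servo_tool", "kwargs": {"series": [{"delta_pos": [0,0,-0.02],"turn": 0},{"delta_pos": [0,0,-0.035],"turn": 0},{"delta_pos": [0,0,-0.035],"turn": 0}]}}

```text
time_s: 17.5
ee_pos: [463.6, 58.9, 139.0]
eef_rot: [3.118, -0.014, 0.058]
ft_force: [0.4, -0.0, -0.6]
width: 0.179
```

```bash
python3 plan.py 472 -228 140 0.1
```

```text
now [463.6  58.9 139. ] 0.058 D [   8.4 -286.9    1. ] n 7
[np.float64(-0.0012), np.float64(0.041), np.float64(-0.0001)] -0.34
[np.float64(-0.0014), np.float64(0.041), np.float64(-0.0001)] -0.34
[np.float64(-0.0017), np.float64(0.041), np.float64(-0.0001)] -0.34
[np.float64(-0.0019), np.float64(0.041), np.float64(-0.0001)] -0.34
[np.float64(-0.0022), np.float64(0.0409), np.float64(-0.0001)] -0.34
[np.float64(-0.0024), np.float64(0.0409), np.float64(-0.0001)] -0.34
[np.float64(-0.0026), np.float64(0.0409), np.float64(-0.0001)] -0.34
```

Call:
{"fn": "servo_tool", "kwargs": {"series": [{"delta_pos": [-0.001,0.03,0],"turn": -0.3},{"delta_pos": [-0.001,0.03,0],"turn": -0.3},{"delta_pos": [-0.001,0.03,0],"turn": -0.3},{"delta_pos": [-0.001,0.03,0],"turn": -0.3},{"delta_pos": [-0.001,0.03,0],"turn": -0.3},{"delta_pos": [-0.002,0.03,0],"turn": -0.3},{"delta_pos": [-0.002,0.03,0],"turn": -0.3},{"delta_pos": [-0.002,0.03,0],"turn": -0.3},{"delta_pos": [-0.002,0.022,0],"turn": 0},{"delta_pos": [-0.002,0.01,0],"turn": 0},{"delta_pos": [0,0.003,0],"turn": 0}]}}

```text
time_s: 18.6
ee_pos: [475.1, -226.2, 153.6]
eef_rot: [3.112, -0.028, 0.105]
ft_force: [1.4, 0.5, -1.1]
width: 0.182
```

```bash
python3 plan.py 472 -230 37 0.1
```

```text
now [ 475.1 -226.2  153.6] 0.105 D [  -3.1   -3.8 -116.6] n 3
[np.float64(-0.0012), np.float64(0.0012), np.float64(0.0389)] 0.09
[np.float64(-0.0012), np.float64(0.0012), np.float64(0.0389)] 0.09
[np.float64(-0.0012), np.float64(0.0012), np.float64(0.0389)] 0.09
```

Call:
{"fn": "servo_tool", "kwargs": {"series": [{"delta_pos": [-0.002,0,0.035],"turn": 0},{"delta_pos": [-0.002,0,0.035],"turn": 0},{"delta_pos": [-0.001,0,0.025],"turn": 0},{"delta_pos": [0,0,0.01],"turn": 0},{"delta_pos": [0,0,0.005],"turn": 0}]}}

```text
time_s: 19.1
ee_pos: [477.0, -225.5, 42.7]
eef_rot: [3.112, -0.033, 0.109]
ft_force: [0.2, -0.2, -1.1]
width: 0.177
```

```bash
python3 plan.py 472 -230 37 0.1
```

```text
now [ 477.  -225.5   42.7] 0.109 D [-5.  -4.5 -5.7] n 1
[np.float64(-0.0054), np.float64(0.0039), np.float64(0.0057)] 0.53
```

Call:
{"fn": "servo_tool", "kwargs": {"series": [{"delta_pos": [0,0,0.004],"turn": 0},{"delta_pos": [0,0,0.002],"turn": 0}]}}

```text
time_s: 19.3
ee_pos: [478.3, -224.4, 37.4]
eef_rot: [3.112, -0.035, 0.111]
ft_force: [-0.7, -0.2, -1.4]
width: 0.181
```

Call:
{"fn": "servo_tool", "kwargs": {"series": [{"delta_pos": [0,0,0.001],"turn": 0},{"delta_pos": [0,0,0],"turn": 0},{"delta_pos": [0,0,0],"turn": 0}], "jaw": 0.045}}

```text
time_s: 19.6
ee_pos: [480.6, -225.1, 38.7]
eef_rot: [3.109, -0.038, 0.111]
ft_force: [-0.1, 0.6, 0.1]
width: 0.525
```

Call:
{"fn": "servo_tool", "kwargs": {"series": [{"delta_pos": [0,0,-0.02],"turn": 0},{"delta_pos": [0,0,-0.05],"turn": 0},{"delta_pos": [0,0,-0.05],"turn": 0}]}}

```text
time_s: 19.9
ee_pos: [471.5, -220.2, 156.6]
eef_rot: [3.116, -0.029, 0.111]
ft_force: [0.3, -0.8, -0.4]
width: 0.527
```

```bash
python3 plan.py 560 231 180 0.12;python3 - <<'E'
from meas import *
st()
c=cap("top"); cv2.imwrite("pics/i.png",c["pixels"])
fins(c,50,70,(175,160,275,265))
E
```

```text
now [ 471.5 -220.2  156.6] 0.111 D [ 88.5 451.2  23.4] n 11
[np.float64(0.0125), np.float64(-0.0399), np.float64(-0.0021)] -0.05
[np.float64(0.0126), np.float64(-0.0399), np.float64(-0.0021)] -0.05
[np.float64(0.0126), np.float64(-0.0399), np.float64(-0.0021)] -0.05
[np.float64(0.0126), np.float64(-0.0398), np.float64(-0.0021)] -0.05
[np.float64(0.0127), np.float64(-0.0398), np.float64(-0.0021)] -0.05
[np.float64(0.0127), np.float64(-0.0398), np.float64(-0.0021)] -0.05
[np.float64(0.0127), np.float64(-0.0398), np.float64(-0.0021)] -0.05
[np.float64(0.0128), np.float64(-0.0398), np.float64(-0.0021)] -0.05
[np.float64(0.0128), np.float64(-0.0398), np.float64(-0.0021)] -0.05
[np.float64(0.0128), np.float64(-0.0398), np.float64(-0.0021)] -0.05
[np.float64(0.0129), np.float64(-0.0398), np.float64(-0.0021)] -0.05
19.9 [ 471.5 -220.2  156.6] [ 3.116 -0.029  0.111] [ 0.3 -0.8 -0.4] 0.527 [ 0.94  0.39 -0.67  1.97  0.33  0.85 -1.37]
px [251.  186.3] n 126 xy 560.5 230.9 mean [560.9 231.1] z 63.9 size 60.5 17.5 ang 7.7 bgr [181  88  36]
px [231.4 189.1] n 132 xy 552.9 287.1 mean [552.7 286.9] z 64.1 size 59.3 18.2 ang 6.9 bgr [ 35 115 218]
px [211.4 191. ] n 133 xy 546.9 343.9 mean [546.7 344.1] z 63.0 size 59.3 18.9 ang 6.6 bgr [ 40 130 230]
px [214.5 231.1] n 134 xy 433.0 332.1 mean [432.6 332.4] z 64.2 size 58.2 18.8 ang 5.4 bgr [ 37 113 219]
px [235.1 230.3] n 134 xy 436.5 273.8 mean [435.4 273.9] z 63.8 size 58.8 18.5 ang 7.5 bgr [193  97  41]
```

View pics/i.png

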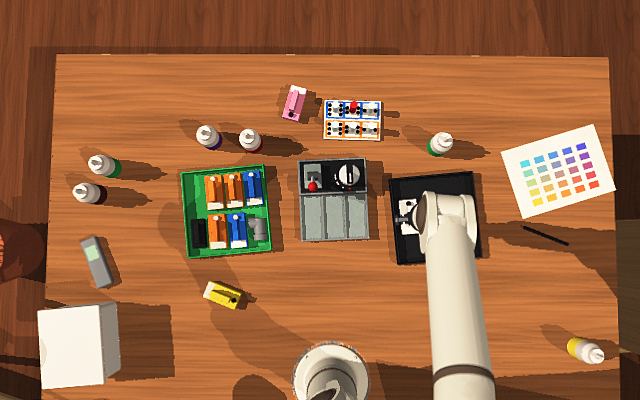

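Call:
{"fn": "servo_tool", "kwargs": {"series": [{"delta_pos": [0,0,0],"turn": 8},{"delta_pos": [0,0,0],"turn": 8},{"delta_pos": [0,0,0],"turn": 8}]}}

```text
time_s: 20.25
ee_pos: [479.2, -223.7, 171.3]
eef_rot: [3.125, -0.06, -0.322]
ft_force: [-0.0, 0.7, 0.3]
width: 0.526
```

```bash
python3 -c "from h import *;st()"
```

```text
20.25 [ 479.2 -223.7  171.3] [ 3.125 -0.06  -0.322] [-0.   0.7  0.3] 0.526 [ 0.87  0.35 -0.59  1.96  0.28  0.85 -1.75]
```

Call:
{"fn": "servo_tool", "kwargs": {"series": [{"delta_pos": [0,0,0],"turn": -8.5},{"delta_pos": [0,0,0],"turn": -8.5},{"delta_pos": [0,0,0],"turn": -8.5},{"delta_pos": [0,0,0],"turn": -8.5},{"delta_pos": [0,0,0],"turn": -8.5},{"delta_pos": [0,0,0],"turn": -8.5},{"delta_pos": [0,0,0],"turn": -8.5},{"delta_pos": [0,0,0],"turn": -8.5},{"delta_pos": [0,0,0],"turn": -8.5},{"delta_pos": [0,0,0],"turn": -8.5},{"delta_pos": [0,0,0],"turn": -8.5},{"delta_pos": [0,0,0],"turn": -8.5}]}}

```text
time_s: 21.45
ee_pos: [481.4, -226.8, 178.7]
eef_rot: [3.076, 0.042, 1.473]
ft_force: [0.1, 0.4, -0.2]
width: 0.524
```

```bash
python3 -c "from h import *;st()"
```

```text
21.45 [ 481.4 -226.8  178.7] [3.076 0.042 1.473] [ 0.1  0.4 -0.2] 0.524 [ 1.17  0.44 -0.98  1.95  0.5   0.92 -0.15]
```

Call:
{"fn": "servo_tool", "kwargs": {"series": [{"delta_pos": [0,0,0],"turn": -8.5},{"delta_pos": [0,0,0],"turn": -8.5},{"delta_pos": [0,0,0],"turn": -8.5},{"delta_pos": [0,0,0],"turn": -8.5},{"delta_pos": [0,0,0],"turn": -8.5},{"delta_pos": [0,0,0],"turn": -8.5},{"delta_pos": [0,0,0],"turn": -8.5},{"delta_pos": [0,0,0],"turn": -8.5},{"delta_pos": [0,0,0],"turn": -8.5},{"delta_pos": [0,0,0],"turn": -8.5},{"delta_pos": [0,0,0],"turn": -8.5},{"delta_pos": [0,0,0],"turn": -6}]}}

```text
time_s: 22.65
ee_pos: [481.7, -232.2, 184.0]
eef_rot: [-3.075, 0.06, -3.048]
ft_force: [0.2, -0.1, -0.8]
width: 0.526
```

```bash
python3 -c "from h import *;st()"; python3 plan.py 560 231 180 3.26
```

```text
22.65 [ 481.7 -232.2  184. ] [-3.075  0.06  -3.048] [ 0.2 -0.1 -0.8] 0.526 [ 1.38  0.68 -1.35  1.94  0.82  1.1   1.36]
now [ 481.7 -232.2  184. ] -3.048 D [ 78.3 463.2  -4. ] n 11
[np.float64(-0.011), np.float64(0.0413), np.float64(0.0004)] -0.13
[np.float64(-0.0111), np.float64(0.0412), np.float64(0.0004)] -0.13
[np.float64(-0.0112), np.float64(0.0412), np.float64(0.0004)] -0.13
[np.float64(-0.0113), np.float64(0.0412), np.float64(0.0004)] -0.13
[np.float64(-0.0114), np.float64(0.0412), np.float64(0.0004)] -0.13
[np.float64(-0.0115), np.float64(0.0411), np.float64(0.0004)] -0.13
[np.float64(-0.0116), np.float64(0.0411), np.float64(0.0004)] -0.13
[np.float64(-0.0117), np.float64(0.0411), np.float64(0.0004)] -0.13
[np.float64(-0.0118), np.float64(0.0411), np.float64(0.0004)] -0.13
[np.float64(-0.0119), np.float64(0.041), np.float64(0.0004)] -0.13
[np.float64(-0.012), np.float64(0.041), np.float64(0.0004)] -0.13
```

```bash
cat > plan.py <<'E'
import sys
from h import *
from scipy.spatial.transform import Rotation as Ro
# usage: plan.py x y z yaw [step]
x,y,z,yaw=map(float,sys.argv[1:5]); stp=float(sys.argv[5]) if len(sys.argv)>5 else 45
s=sense();p=np.array(s['ee_pos']);w=s['eef_rot'][2]
R=Ro.from_euler('xyz',s['eef_rot']).as_matrix()
D=np.array([x,y,z])-p; dyaw=(yaw-w+np.pi/2)%np.pi-np.pi/2
n=max(1,int(np.ceil(max(np.linalg.norm(D)/stp,abs(np.degrees(dyaw))/8))))
print("now",round(s['time_s'],2),np.round(p,1),round(w,3),"D",np.round(D,1),"n",n,"toolz",np.round(R[:,2],3),"w",round(s['width'],3))
print("j",np.round(s['joint_positions'],2))
for i in (0,n-1):
    Ri=R@Ro.from_euler('z',-dyaw*i/n).as_matrix(); d=Ri.T@D/n
    print("total",np.round(d*n,1),"row",np.round(d,1),"turn",round(-np.degrees(dyaw)/n,2),"x",n)
E
python3 plan.py 560 231 190 3.26 42
```

```text
now 22.65 [ 481.7 -232.2  184. ] -3.048 D [ 78.3 463.2   6. ] n 12 toolz [ 0.066 -0.06  -0.996] w 0.526
j [ 1.38  0.68 -1.35  1.94  0.82  1.1   1.36]
total [-121.3  453.   -28.8] row [-10.1  37.7  -2.4] turn -0.12 x 12
total [-131.7  450.1  -28.8] row [-11.   37.5  -2.4] turn -0.12 x 12
```

Call:
{"fn": "servo_tool", "kwargs": {"series": [{"delta_pos": [-0.01,0.038,-0.003],"turn": 0},{"delta_pos": [-0.01,0.038,-0.003],"turn": 0},{"delta_pos": [-0.01,0.038,-0.003],"turn": 0},{"delta_pos": [-0.01,0.038,-0.003],"turn": 0},{"delta_pos": [-0.01,0.038,-0.003],"turn": 0},{"delta_pos": [-0.01,0.038,-0.003],"turn": 0}]}}

```text
time_s: 23.25
ee_pos: [522.5, -2.8, 190.9]
eef_rot: [-3.071, 0.061, -3.066]
ft_force: [0.3, 0.6, -0.1]
width: 0.526
```

```bash
python3 plan.py 560 231 190 3.26 42
```

```text
now 23.25 [522.5  -2.8 190.9] -3.066 D [ 37.5 233.8  -0.9] n 6 toolz [ 0.066 -0.065 -0.996] w 0.526
j [ 0.91  0.61 -1.31  1.95  0.77  1.11  0.92]
total [-54.8 230.1 -11.9] row [-9.1 38.3 -2. ] turn -0.41 x 6
total [-63.1 227.9 -11.9] row [-10.5  38.   -2. ] turn -0.41 x 6
```

Call:
{"fn": "servo_tool", "kwargs": {"series": [{"delta_pos": [-0.01,0.038,-0.002],"turn": -0.4},{"delta_pos": [-0.01,0.038,-0.002],"turn": -0.4},{"delta_pos": [-0.01,0.038,-0.002],"turn": -0.4},{"delta_pos": [-0.01,0.038,-0.002],"turn": -0.4},{"delta_pos": [-0.01,0.035,-0.002],"turn": -0.4},{"delta_pos": [-0.006,0.018,-0.002],"turn": -0.4},{"delta_pos": [0,0.005,0],"turn": 0}]}}

```text
time_s: 23.95
ee_pos: [561.7, 224.7, 194.8]
eef_rot: [-3.068, 0.066, -3.021]
ft_force: [0.4, 0.2, -0.8]
width: 0.526
```

```bash
python3 plan.py 560 231 120 3.26 42
```

```text
now 23.95 [561.7 224.7 194.8] -3.021 D [ -1.7   6.3 -74.8] n 2 toolz [ 0.074 -0.065 -0.995] w 0.526
j [ 0.34  0.71 -1.18  1.73  0.81  1.22  0.61]
total [ 5.9 11.9 73.9] row [ 2.9  6.  36.9] turn 0.05 x 2
total [ 5.9 11.9 73.9] row [ 2.9  6.  36.9] turn 0.05 x 2
```

Call:
{"fn": "servo_tool", "kwargs": {"series": [{"delta_pos": [0,0,-0.05],"turn": 0},{"delta_pos": [0,0,-0.05],"turn": 0}]}}

```text
time_s: 24.15
ee_pos: [551.3, 227.9, 288.4]
eef_rot: [-3.063, 0.054, -3.021]
ft_force: [0.4, -0.5, -0.0]
width: 0.527
```

```bash
python3 plan.py 560 231 120 3.26 42
```

```text
now 24.15 [551.3 227.9 288.4] -3.021 D [   8.7    3.1 -168.4] n 5 toolz [ 0.062 -0.071 -0.996] w 0.527
j [ 0.38  0.62 -1.27  1.64  0.7   1.37  0.68]
total [  0.   15.2 167.9] row [ 0.   3.  33.6] turn 0.03 x 5
total [  0.   15.2 167.9] row [ 0.   3.  33.6] turn 0.03 x 5
```

Call:
{"fn": "servo_tool", "kwargs": {"series": [{"delta_pos": [0.05,0,0],"turn": 0},{"delta_pos": [0.05,0,0],"turn": 0}]}}

```text
time_s: 24.35
ee_pos: [459.6, 218.2, 290.0]
eef_rot: [-3.071, 0.067, -3.031]
ft_force: [-1.3, -1.0, 1.2]
width: 0.529
```

```bash
python3 plan.py 560 231 120 3.26 42
```

```text
now 24.35 [459.6 218.2 290. ] -3.031 D [ 100.4   12.8 -170. ] n 5 toolz [ 0.074 -0.062 -0.995] w 0.529
j [ 0.55  0.47 -1.42  1.84  0.59  1.27  0.64]
total [-89.6  14.1 175.9] row [-17.9   2.8  35.2] turn -0.09 x 5
total [-89.7  13.5 175.9] row [-17.9   2.7  35.2] turn -0.09 x 5
```

Call:
{"fn": "servo_tool", "kwargs": {"series": [{"delta_pos": [-0.05,0,0],"turn": 0},{"delta_pos": [-0.05,0,0],"turn": 0}]}}

```text
time_s: 24.55
ee_pos: [533.5, 215.9, 285.3]
eef_rot: [-3.033, 0.046, -3.009]
ft_force: [2.2, -0.8, 0.9]
width: 0.527
```

```bash
python3 plan.py 560 231 120 3.26 42
```

```text
now 24.55 [533.5 215.9 285.3] -3.009 D [  26.5   15.1 -165.3] n 5 toolz [ 0.06  -0.101 -0.993] w 0.527
j [ 0.39  0.59 -1.28  1.68  0.69  1.37  0.69]
total [-20.5  29.4 164.2] row [-4.1  5.9 32.8] turn 0.16 x 5
total [-20.2  29.6 164.2] row [-4.   5.9 32.8] turn 0.16 x 5
```

Call:
{"fn": "servo_tool", "kwargs": {"series": [{"delta_pos": [0.05,0,0],"turn": 0},{"delta_pos": [0.05,0,0],"turn": 0},{"delta_pos": [0.01,0,0],"turn": 0},{"delta_pos": [0,0,0],"turn": 0}]}}

```text
time_s: 24.95
ee_pos: [428.6, 197.4, 273.3]
eef_rot: [-3.041, 0.033, -3.023]
ft_force: [2.4, 0.2, 0.3]
width: 0.528
```

```bash
python3 plan.py 560 231 120 3.26 42
```

```text
now 24.95 [428.6 197.4 273.3] -3.023 D [ 131.4   33.6 -153.3] n 5 toolz [ 0.044 -0.096 -0.994] w 0.528
j [ 0.59  0.44 -1.43  1.91  0.56  1.26  0.65]
total [-129.4   33.5  155. ] row [-25.9   6.7  31. ] turn 0.0 x 5
total [-129.4   33.6  155. ] row [-25.9   6.7  31. ] turn 0.0 x 5
```

Call:
{"fn": "servo_tool", "kwargs": {"series": [{"delta_pos": [-0.01,0,0],"turn": 0},{"delta_pos": [-0.02,0,0],"turn": 0},{"delta_pos": [-0.03,0,0],"turn": 0},{"delta_pos": [-0.04,0,0],"turn": 0}]}}

```text
time_s: 25.35
ee_pos: [535.0, 205.2, 278.6]
eef_rot: [-3.033, 0.039, -3.028]
ft_force: [0.9, -0.2, 1.5]
width: 0.527
```

```bash
python3 plan.py 560 231 120 3.26 42
```

```text
now 25.35 [535.  205.2 278.6] -3.028 D [  25.    25.8 -158.6] n 4 toolz [ 0.051 -0.103 -0.993] w 0.527
j [ 0.41  0.59 -1.26  1.69  0.68  1.36  0.69]
total [-21.6  40.  156.1] row [-5.4 10.  39. ] turn -0.07 x 4
total [-21.7  39.9 156.1] row [-5.4 10.  39. ] turn -0.07 x 4
```

Call:
{"fn": "servo_tool", "kwargs": {"series": [{"delta_pos": [0.05,0,0],"turn": 0},{"delta_pos": [0.04,0,0],"turn": 0},{"delta_pos": [0,0,0],"turn": 0}]}}

```text
time_s: 25.65
ee_pos: [459.4, 198.5, 272.1]
eef_rot: [-3.056, 0.034, -3.045]
ft_force: [1.1, -0.6, 0.4]
width: 0.528
```

```bash
python3 plan.py 560 231 120 3.26 42
```

```text
now 25.65 [459.4 198.5 272.1] -3.045 D [ 100.6   32.5 -152.1] n 5 toolz [ 0.042 -0.082 -0.996] w 0.528
j [ 0.55  0.48 -1.37  1.86  0.59  1.27  0.65]
total [-98.   35.9 153. ] row [-19.6   7.2  30.6] turn -0.25 x 5
total [-98.6  34.2 153. ] row [-19.7   6.8  30.6] turn -0.25 x 5
```

Call:
{"fn": "servo_tool", "kwargs": {"series": [{"delta_pos": [-0.01,0,0],"turn": 0},{"delta_pos": [-0.025,0,0],"turn": 0},{"delta_pos": [-0.04,0,0],"turn": 0},{"delta_pos": [-0.05,0,0],"turn": 0},{"delta_pos": [0.05,0,0],"turn": 0},{"delta_pos": [0.05,0,0],"turn": 0},{"delta_pos": [0.03,0,0],"turn": 0},{"delta_pos": [0.01,0,0],"turn": 0}]}}

```text
time_s: 26.45
ee_pos: [473.8, 198.3, 267.6]
eef_rot: [-3.076, 0.038, -3.077]
ft_force: [-0.8, -0.5, 0.9]
width: 0.531
```

```bash
python3 plan.py 560 231 120 3.26 42
```

```text
now 26.45 [473.8 198.3 267.6] -3.077 D [  86.2   32.7 -147.6] n 5 toolz [ 0.042 -0.063 -0.997] w 0.531
j [ 0.54  0.5  -1.35  1.84  0.59  1.26  0.64]
total [-82.5  36.9 148.7] row [-16.5   7.4  29.7] turn -0.62 x 5
total [-84.1  33.3 148.7] row [-16.8   6.7  29.7] turn -0.62 x 5
```

Call:
{"fn": "servo_tool", "kwargs": {"series": [{"delta_pos": [-0.01,0,0],"turn": 0},{"delta_pos": [-0.025,0,0],"turn": 0},{"delta_pos": [-0.04,0,0],"turn": 0},{"delta_pos": [-0.05,0,0],"turn": 0},{"delta_pos": [0.05,0,0],"turn": 0},{"delta_pos": [0,0,0],"turn": 0}]}}

```text
time_s: 27.05
ee_pos: [568.3, 200.3, 264.4]
eef_rot: [-3.083, 0.036, -3.095]
ft_force: [-1.5, 1.0, 0.0]
width: 0.528
```

```bash
python3 plan.py 560 231 120 3.26 42
```

```text
now 27.05 [568.3 200.3 264.4] -3.095 D [  -8.3   30.7 -144.4] n 4 toolz [ 0.039 -0.057 -0.998] w 0.528
j [ 0.41  0.64 -1.22  1.64  0.69  1.33  0.68]
total [ 12.   39.5 142. ] row [ 3.   9.9 35.5] turn -1.03 x 4
total [  9.9  40.1 142. ] row [ 2.5 10.  35.5] turn -1.03 x 4
```

Call:
{"fn": "servo_tool", "kwargs": {"series": [{"delta_pos": [0.02,0,0],"turn": 0},{"delta_pos": [0.04,0,0],"turn": 0},{"delta_pos": [0.03,0,0],"turn": 0},{"delta_pos": [0,0,0],"turn": 0},{"delta_pos": [-0.01,0,0],"turn": 0},{"delta_pos": [-0.025,0,0],"turn": 0},{"delta_pos": [-0.04,0,0],"turn": 0},{"delta_pos": [-0.05,0,0],"turn": 0},{"delta_pos": [0.05,0,0],"turn": 0},{"delta_pos": [0.05,0,0],"turn": 0},{"delta_pos": [0.03,0,0],"turn": 0},{"delta_pos": [0.01,0,0],"turn": 0}]}}

```text
time_s: 28.25
ee_pos: [510.8, 191.8, 253.7]
eef_rot: [-3.108, 0.046, 3.137]
ft_force: [1.1, -0.7, 0.3]
width: 0.53
```

```bash
python3 plan.py 560 231 120 3.26 42
```

```text
now 28.25 [510.8 191.8 253.7] 3.137 D [  49.2   39.2 -133.7] n 4 toolz [ 0.045 -0.034 -0.998] w 0.53
j [ 0.52  0.55 -1.29  1.8   0.62  1.23  0.61]
total [-42.9  43.9 134.4] row [-10.7  11.   33.6] turn -1.77 x 4
total [-46.8  39.8 134.4] row [-11.7   9.9  33.6] turn -1.77 x 4
```

Call:
{"fn": "servo_tool", "kwargs": {"series": [{"delta_pos": [-0.01,0,0],"turn": 0},{"delta_pos": [-0.025,0,0],"turn": 0},{"delta_pos": [-0.04,0,0],"turn": 0},{"delta_pos": [-0.05,0,0],"turn": 0},{"delta_pos": [0.05,0,0],"turn": 0},{"delta_pos": [0.05,0,0],"turn": 0},{"delta_pos": [0.03,0,0],"turn": 0},{"delta_pos": [0.01,0,0],"turn": 0}]}}

```text
time_s: 29.05
ee_pos: [532.1, 188.8, 249.3]
eef_rot: [-3.128, 0.055, 3.098]
ft_force: [0.8, -0.5, -0.0]
width: 0.529
```

```bash
python3 plan.py 560 231 120 3.26 42
```

```text
now 29.05 [532.1 188.8 249.3] 3.098 D [  27.9   42.2 -129.3] n 4 toolz [ 0.055 -0.016 -0.998] w 0.529
j [ 0.51  0.58 -1.26  1.77  0.64  1.21  0.6 ]
total [-18.8  45.1 130. ] row [-4.7 11.3 32.5] turn -2.31 x 4
total [-24.1  42.5 130. ] row [-6.  10.6 32.5] turn -2.31 x 4
```

Call:
{"fn": "servo_tool", "kwargs": {"series": [{"delta_pos": [0,0.005,0.01],"turn": -2},{"delta_pos": [0,0.005,0.025],"turn": -2},{"delta_pos": [0,0.005,0.04],"turn": -2},{"delta_pos": [0,0.005,-0.05],"turn": -2},{"delta_pos": [0,0,-0.05],"turn": 0},{"delta_pos": [0,0,-0.02],"turn": 0}]}}

```text
time_s: 29.65
ee_pos: [545.6, 204.0, 283.2]
eef_rot: [-3.123, 0.046, -3.047]
ft_force: [-0.2, 0.2, -0.6]
width: 0.527
```

```bash
python3 plan.py 560 231 120 3.26 42
```

```text
now 29.65 [545.6 204.  283.2] -3.047 D [  14.4   27.  -163.2] n 4 toolz [ 0.048 -0.015 -0.999] w 0.527
j [ 0.48  0.59 -1.29  1.69  0.64  1.3   0.74]
total [ -9.3  28.6 163.3] row [-2.3  7.2 40.8] turn -0.35 x 4
total [ -9.8  28.4 163.3] row [-2.5  7.1 40.8] turn -0.35 x 4
```

Call:
{"fn": "servo_tool", "kwargs": {"series": [{"delta_pos": [0,0.005,0.01],"turn": 0},{"delta_pos": [0,0.005,0.025],"turn": 0},{"delta_pos": [0,0.005,0.04],"turn": 0},{"delta_pos": [0,0.005,0.05],"turn": 0},{"delta_pos": [0,0,-0.05],"turn": 0},{"delta_pos": [0,0,-0.05],"turn": 0},{"delta_pos": [0,0,-0.02],"turn": 0}]}}

```text
time_s: 30.35
ee_pos: [560.7, 219.8, 258.2]
eef_rot: [-3.128, 0.031, -3.058]
ft_force: [0.1, 0.7, -1.2]
width: 0.524
```

```bash
python3 plan.py 560 231 120 3.26 42
```

```text
now 30.35 [560.7 219.8 258.2] -3.058 D [  -0.7   11.2 -138.2] n 4 toolz [ 0.032 -0.011 -0.999] w 0.524
j [ 0.41  0.65 -1.23  1.65  0.67  1.29  0.7 ]
total [  4.1  13.1 138. ] row [ 1.   3.3 34.5] turn -0.5 x 4
total [  3.7  13.2 138. ] row [ 0.9  3.3 34.5] turn -0.5 x 4
```

```bash
python3 - <<'E'
from h import *
c=cap("top"); P=cloud(c)
for n,b in (("red",(235,122,268,158)),("viol",(192,120,225,155))):
    x0,y0,x1,y1=b; Q=P[y0:y1,x0:x1].reshape(-1,3); 
    for lo,hi in ((60,100),(100,125),(125,160)):
        q=Q[(Q[:,2]>lo)&(Q[:,2]<hi)]
        print(n,lo,len(q),np.round(q.mean(0),1),np.round(q.min(0)),np.round(q.max(0)))
E
```

```text
red 60 190 [687.7 230.5  87.6] [667. 208.  61.] [722. 265. 100.]
red 100 144 [694.8 235.9 113.5] [677. 218. 101.] [714. 255. 125.]
red 125 15 [694.7 235.9 135.6] [691. 232. 127.] [700. 240. 145.]
viol 60 23 [725.8 352.9  89.5] [705. 340.  80.] [733. 388. 100.]
viol 100 12 [716.  360.3 113.4] [693. 347. 110.] [724. 377. 119.]<stdin>:7: RuntimeWarning: Mean of empty slice.
  ret = um.true_divide(
Traceback (most recent call last):
ValueError: zero-size array to reduction operation minimum which has no identity
```

Call:
{"fn": "servo_tool", "kwargs": {"series": [{"delta_pos": [0.001,0.004,0.035],"turn": -0.5},{"delta_pos": [0.001,0.004,0.035],"turn": -0.5},{"delta_pos": [0.001,0.003,0.035],"turn": -0.5},{"delta_pos": [0.001,0.001,0.015],"turn": 0},{"delta_pos": [0,0,0.005],"turn": 0}]}}

```text
time_s: 30.9
ee_pos: [572.7, 230.4, 127.8]
eef_rot: [-3.125, 0.043, -3.035]
ft_force: [-0.1, -0.1, -0.4]
width: 0.53
```

```bash
python3 plan.py 560 231 60 3.27 42;  python3 - <<'E'
from meas import *
c=cap("top")
fins(c,50,70,(175,160,275,265))
c=cap("scene"); crop(c,320,180,520,330,4,"j.png")
E
```

```text
now 30.9 [572.7 230.4 127.8] -3.035 D [-12.7   0.6 -67.8] n 2 toolz [ 0.045 -0.011 -0.999] w 0.53
j [ 0.31  0.79 -1.1   1.74  0.83  1.1   0.61]
total [15.5  3.  67.2] row [ 7.7  1.5 33.6] turn -0.61 x 2
total [15.5  3.2 67.2] row [ 7.7  1.6 33.6] turn -0.61 x 2
px [211.8 198. ] n 43 xy 528.2 341.7 mean [526.7 342.1] z 64.2 size 20.2 17.2 ang 1.3 bgr [ 31 102 210]
px [214.5 231.1] n 135 xy 433.0 332.3 mean [432.7 332.5] z 63.6 size 58.3 18.6 ang 5.4 bgr [ 36 110 217]
px [235.1 230.1] n 133 xy 436.4 273.9 mean [436.  273.9] z 64.4 size 58.7 18.2 ang 7.5 bgr [175  86  36]
```

View pics/j.png

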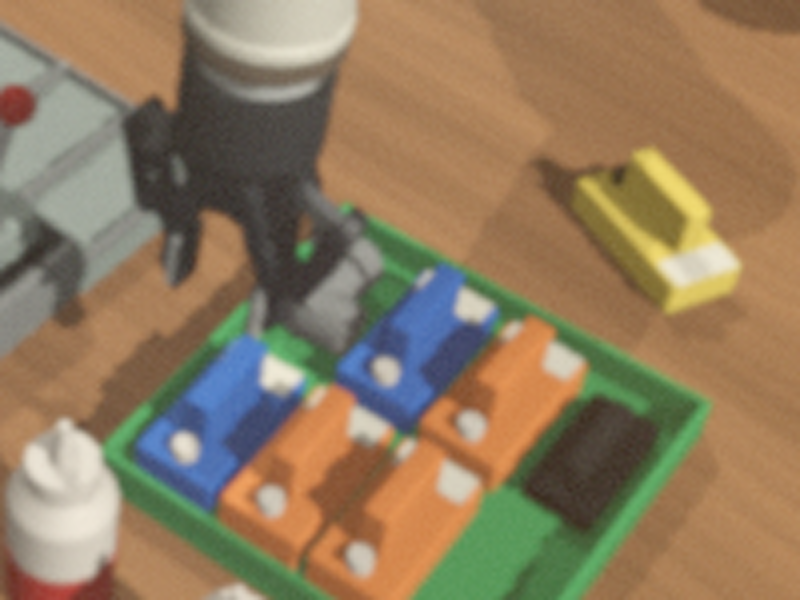

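Call:
{"fn": "servo_tool", "kwargs": {"series": [{"delta_pos": [0.007,0.001,0.01],"turn": -0.5},{"delta_pos": [0.005,0.001,0.015],"turn": -0.5},{"delta_pos": [0.002,0,0.015],"turn": 0},{"delta_pos": [0,0,0.008],"turn": 0},{"delta_pos": [0,0,0],"turn": 0}]}}

```text
time_s: 31.5
ee_pos: [562.7, 231.1, 80.6]
eef_rot: [-3.126, 0.051, -3.017]
ft_force: [0.2, -1.1, 0.2]
width: 0.525
```

```bash
python3 plan.py 560 231 37 3.27 42
```

```text
now 31.5 [562.7 231.1  80.6] -3.017 D [ -2.7  -0.1 -43.6] n 2 toolz [ 0.052 -0.009 -0.999] w 0.525
j [ 0.28  0.83 -1.05  1.8   0.9   1.02  0.56]
total [ 4.9  0.9 43.4] row [ 2.4  0.4 21.7] turn -0.1 x 2
total [ 4.9  0.9 43.4] row [ 2.4  0.5 21.7] turn -0.1 x 2
```

Call:
{"fn": "servo_tool", "kwargs": {"series": [{"delta_pos": [0.002,0,0.015],"turn": 0},{"delta_pos": [0.002,0,0.015],"turn": 0},{"delta_pos": [0.001,0,0.008],"turn": 0},{"delta_pos": [0,0,0.002],"turn": 0}]}}

```text
time_s: 31.9
ee_pos: [560.2, 230.0, 37.2]
eef_rot: [-3.126, 0.051, -3.017]
ft_force: [-0.2, -0.4, 0.7]
width: 0.528
```

```bash
python3 plan.py 560 231 37 3.27 42
```

```text
now 31.9 [560.2 230.   37.2] -3.017 D [-0.2  1.  -0.2] n 1 toolz [ 0.053 -0.009 -0.999] w 0.528
j [ 0.25  0.88 -1.    1.82  0.96  0.96  0.52]
total [0.1 1.1 0.2] row [0.1 1.1 0.2] turn -0.24 x 1
total [0.1 1.1 0.2] row [0.1 1.1 0.2] turn -0.24 x 1
```

Call:
{"fn": "servo_tool", "kwargs": {"series": [{"delta_pos": [0,0.001,0],"turn": 0},{"delta_pos": [0,0,0],"turn": 0},{"delta_pos": [0,0,0],"turn": 0},{"delta_pos": [0,0,0],"turn": 0}], "jaw": 0.0, "newtons": 50}}

```text
time_s: 32.3
ee_pos: [559.9, 231.6, 37.1]
eef_rot: [-3.127, 0.051, -3.017]
ft_force: [0.1, -0.6, -1.4]
width: 0.179
```

Call:
{"fn": "servo_tool", "kwargs": {"series": [{"delta_pos": [0,0,-0.02],"turn": 0},{"delta_pos": [0,0,-0.04],"turn": 0},{"delta_pos": [0,0,-0.04],"turn": 0},{"delta_pos": [0,0,-0.03],"turn": 0}]}}

```text
time_s: 32.7
ee_pos: [549.5, 230.7, 169.4]
eef_rot: [-3.124, 0.041, -3.016]
ft_force: [0.5, -0.1, -2.3]
width: 0.178
```

```bash
python3 plan.py 474 57.7 140 3.195 42;python3 - <<'E'
from h import *
c=cap("scene"); crop(c,320,130,520,280,4,"k.png")
E
```

```text
now 32.7 [549.5 230.7 169.4] -3.016 D [ -75.5 -173.   -29.4] n 5 toolz [ 0.043 -0.013 -0.999] w 0.178
j [ 0.35  0.72 -1.16  1.77  0.77  1.14  0.64]
total [  97.7 -161.6   28.3] row [ 19.5 -32.3   5.7] turn 0.83 x 5
total [  88.2 -167.    28.3] row [ 17.6 -33.4   5.7] turn 0.83 x 5
```

View pics/k.png

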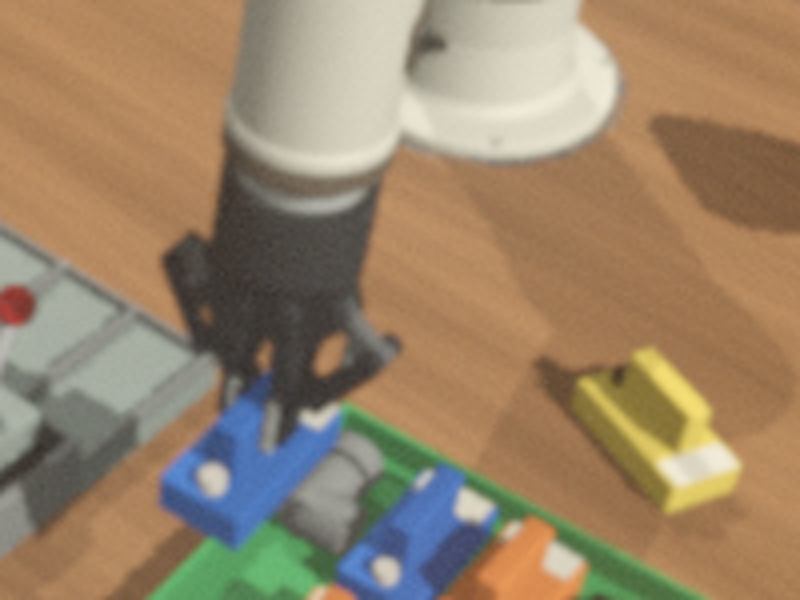

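```bash
python3 plan.py 477 -6 160 3.195 35;python3 - <<'E'
from h import *
c=np.load("top0.npy",allow_pickle=True).item(); P=cloud(c);p=c["pixels"].astype(int)
m=(p[...,2]>140)&(p[...,1]<70)&(p[...,0]<70); m[:170]=0;m[195:]=0;m[:,:300]=0;m[:,330:]=0
print(m.sum(),np.round(P[m].mean(0),1),np.round(P[m].min(0)),np.round(P[m].max(0)))
v,u=np.nonzero(m);print(u.mean(),v.mean())
E
```

```text
now 32.75 [551.4 232.8 174.5] -3.015 D [ -74.4 -238.8  -14.5] n 8 toolz [ 0.049 -0.01  -0.999] w 0.175
j [ 0.35  0.72 -1.16  1.76  0.77  1.15  0.64]
total [ 104.4 -227.4   13.2] row [ 13.1 -28.4   1.6] turn 0.52 x 8
total [  89.7 -233.5   13.2] row [ 11.2 -29.2   1.6] turn 0.52 x 8
57 [550.8  54.4 175.4] [421.  22. 146.] [ 565.   66. 1473.]
311.89473684210526 186.3684210526316
```

Call:
{"fn": "servo_tool", "kwargs": {"series": [{"delta_pos": [0.025,-0.003,0.002],"turn": 0.5},{"delta_pos": [0.03,-0.005,0.002],"turn": 0.5},{"delta_pos": [0.02,-0.015,0.001],"turn": 0.5},{"delta_pos": [0.005,-0.03,0.001],"turn": 0.5},{"delta_pos": [0.004,-0.035,0],"turn": 0.5},{"delta_pos": [0.003,-0.035,0],"turn": 0.5},{"delta_pos": [0.002,-0.035,0],"turn": 0.5},{"delta_pos": [0.002,-0.03,0],"turn": 0.5},{"delta_pos": [0.001,-0.02,0],"turn": 0},{"delta_pos": [0,-0.01,0],"turn": 0},{"delta_pos": [0,-0.003,0],"turn": 0}]}}

```text
time_s: 33.85
ee_pos: [475.5, -1.9, 180.4]
eef_rot: [-3.121, 0.065, -3.078]
ft_force: [0.1, 0.2, -2.7]
width: 0.18
```

```bash
python3 plan.py 477 -6 120 3.195 35
```

```text
now 33.85 [475.5  -1.9 180.4] -3.078 D [  1.5  -4.1 -60.4] n 2 toolz [ 0.066 -0.017 -0.998] w 0.18
j [ 1.03  0.55 -1.37  2.06  0.7   1.01  0.95]
total [ 2.6 -2.9 60.5] row [ 1.3 -1.4 30.2] turn 0.29 x 2
total [ 2.6 -2.9 60.5] row [ 1.3 -1.5 30.2] turn 0.29 x 2
```

Call:
{"fn": "servo_tool", "kwargs": {"series": [{"delta_pos": [0.002,-0.003,0.02],"turn": 0},{"delta_pos": [0.001,-0.001,0.025],"turn": 0},{"delta_pos": [0.001,0,0.025],"turn": 0},{"delta_pos": [0,0,0.015],"turn": 0},{"delta_pos": [0,0,0.004],"turn": 0}]}}

```text
time_s: 34.35
ee_pos: [480.6, -2.5, 92.5]
eef_rot: [-3.121, 0.072, -3.073]
ft_force: [0.3, -0.7, -1.8]
width: 0.18
```

```bash
python3 plan.py 477 -6 70 3.195 35
```

```text
now 34.35 [480.6  -2.5  92.5] -3.073 D [ -3.6  -3.5 -22.5] n 1 toolz [ 0.073 -0.016 -0.997] w 0.18
j [ 0.87  0.66 -1.17  2.12  0.88  0.87  0.81]
total [ 5.4 -2.8 22.2] row [ 5.4 -2.8 22.2] turn 0.88 x 1
total [ 5.4 -2.8 22.2] row [ 5.4 -2.8 22.2] turn 0.88 x 1
```

Call:
{"fn": "servo_tool", "kwargs": {"series": [{"delta_pos": [0.002,-0.002,0.01],"turn": 0.5},{"delta_pos": [0.002,-0.001,0.01],"turn": 0.4},{"delta_pos": [0.001,0,0.004],"turn": 0}]}}

```text
time_s: 34.65
ee_pos: [478.7, -3.8, 68.3]
eef_rot: [-3.123, 0.075, -3.086]
ft_force: [-0.3, -0.1, -2.8]
width: 0.176
```

```bash
python3 plan.py 477 -6 52 3.195 35; python3 - <<'E'
from h import *
c=cap("scene"); crop(c,240,150,400,270,5,"l.png")
E
```

```text
now 34.65 [478.7  -3.8  68.3] -3.086 D [ -1.7  -2.2 -16.3] n 1 toolz [ 0.076 -0.015 -0.997] w 0.176
j [ 0.84  0.68 -1.12  2.14  0.93  0.82  0.76]
total [ 3.  -1.8 16.2] row [ 3.  -1.8 16.2] turn 0.1 x 1
total [ 3.  -1.8 16.2] row [ 3.  -1.8 16.2] turn 0.1 x 1
```

View pics/l.png

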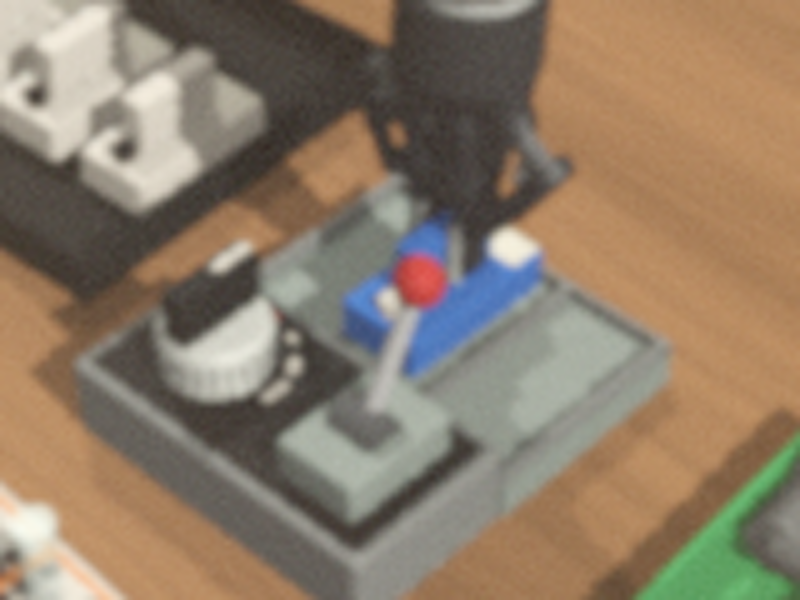

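Cartridge hovers over the middle bay (picture px ~440,280). Lower.

Call:
{"fn": "servo_tool", "kwargs": {"series": [{"delta_pos": [0.002,-0.002,0.007],"turn": 0},{"delta_pos": [0.001,0,0.006],"turn": 0},{"delta_pos": [0,0,0.001],"turn": 0}]}}

```text
time_s: 35.0
ee_pos: [477.1, -6.6, 53.5]
eef_rot: [-3.123, 0.076, -3.087]
ft_force: [-0.5, 0.0, -2.1]
width: 0.18
```

```bash
python3 plan.py 477 -6 52 3.195 35
```

```text
now 35.0 [477.1  -6.6  53.5] -3.087 D [-0.1  0.6 -1.5] n 1 toolz [ 0.077 -0.015 -0.997] w 0.18
j [ 0.82  0.7  -1.09  2.15  0.97  0.8   0.74]
total [0.1 0.6 1.5] row [0.1 0.6 1.5] turn 0.08 x 1
total [0.1 0.6 1.5] row [0.1 0.6 1.5] turn 0.08 x 1
```

Call:
{"fn": "servo_tool", "kwargs": {"series": [{"delta_pos": [0,0,0.001],"turn": 0},{"delta_pos": [0,0,0],"turn": 0},{"delta_pos": [0,0,0],"turn": 0}], "jaw": 0.04}}

```text
time_s: 35.3
ee_pos: [478.4, -6.4, 53.2]
eef_rot: [-3.123, 0.078, -3.087]
ft_force: [0.1, -0.0, 0.1]
width: 0.473
```

Call:
{"fn": "servo_tool", "kwargs": {"series": [{"delta_pos": [0,0,-0.02],"turn": 0},{"delta_pos": [0,0,-0.04],"turn": 0},{"delta_pos": [0,0,-0.05],"turn": 0},{"delta_pos": [0,0,-0.04],"turn": 0}]}}

```text
time_s: 35.7
ee_pos: [463.7, -3.3, 203.7]
eef_rot: [-3.126, 0.069, -3.084]
ft_force: [1.3, -0.5, 0.7]
width: 0.47
```

```bash
python3 plan.py 436 274 190 3.27 35; python3 - <<'E'
from meas import *
c=cap("top"); 
fins(c,50,70,(175,160,275,265))
fins(c,70,90,(295,190,375,245))
cv2.imwrite("pics/m.png",c["pixels"])
E
```

```text
now 35.7 [463.7  -3.3 203.7] -3.084 D [-27.7 277.3 -13.7] n 8 toolz [ 0.07  -0.012 -0.997] w 0.47
j [ 1.11  0.5  -1.44  2.07  0.63  1.03  1.  ]
total [ 12.7 278.6   8.4] row [ 1.6 34.8  1.1] turn -0.51 x 8
total [ -4.7 278.8   8.4] row [-0.6 34.9  1.1] turn -0.51 x 8
px [231.4 189.2] n 131 xy 552.9 286.9 mean [552.4 287. ] z 63.8 size 59.5 18.6 ang 7.5 bgr [ 34 110 222]
px [211.4 190.9] n 132 xy 546.9 343.6 mean [547.1 344. ] z 63.5 size 59.3 19.1 ang 6.6 bgr [ 33 106 214]
px [214.5 231. ] n 138 xy 433.1 332.3 mean [432.9 332.5] z 63.7 size 58.0 18.6 ang 5.4 bgr [ 35 109 216]
px [235.  229.9] n 131 xy 436.4 274.0 mean [436.5 274.1] z 64.3 size 58.7 17.8 ang 7.5 bgr [177  86  36]
```

View pics/m.png

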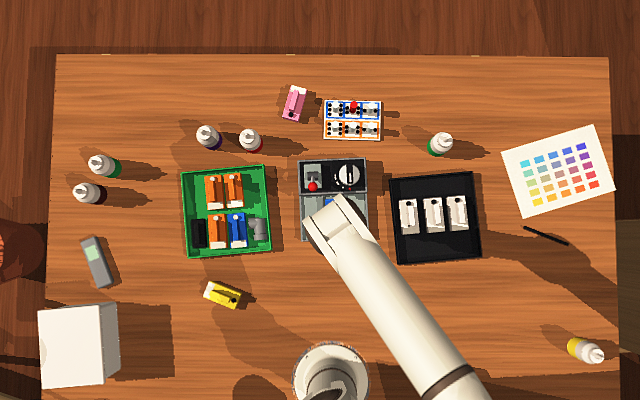

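Call:
{"fn": "servo_tool", "kwargs": {"series": [{"delta_pos": [0.001,0.02,0.005],"turn": -0.5},{"delta_pos": [0.001,0.035,0.005],"turn": -0.5},{"delta_pos": [0.001,0.04,0.005],"turn": -0.5},{"delta_pos": [0.001,0.04,0.002],"turn": -0.5},{"delta_pos": [0,0.04,0.001],"turn": -0.5},{"delta_pos": [0,0.04,0],"turn": -0.5},{"delta_pos": [0,0.03,0],"turn": -0.5},{"delta_pos": [-0.001,0.02,0],"turn": -0.5},{"delta_pos": [0,0.007,0],"turn": 0}]}}

```text
time_s: 36.65
ee_pos: [447.2, 276.0, 189.7]
eef_rot: [-3.117, 0.088, -3.022]
ft_force: [0.8, 1.1, 0.4]
width: 0.47
```

```bash
python3 plan.py 436 274 100 3.27 35
```

```text
now 36.65 [447.2 276.  189.7] -3.022 D [-11.2  -2.  -89.7] n 3 toolz [ 0.09  -0.014 -0.996] w 0.47
j [ 0.31  0.55 -1.23  1.95  0.7   1.05  0.46]
total [19.3  1.5 88.4] row [ 6.4  0.5 29.5] turn -0.16 x 3
total [19.2  1.6 88.4] row [ 6.4  0.5 29.5] turn -0.16 x 3
```

Call:
{"fn": "servo_tool", "kwargs": {"series": [{"delta_pos": [0.005,0,0.02],"turn": 0},{"delta_pos": [0.005,0,0.03],"turn": 0},{"delta_pos": [0,0,-0.05],"turn": 0},{"delta_pos": [0,0,-0.05],"turn": 0},{"delta_pos": [0,0,-0.02],"turn": 0},{"delta_pos": [0,0,0.01],"turn": 0},{"delta_pos": [0,0,0.025],"turn": 0},{"delta_pos": [0,0,0.04],"turn": 0},{"delta_pos": [0,0,0.05],"turn": 0},{"delta_pos": [0,0,-0.05],"turn": 0},{"delta_pos": [0,0,-0.05],"turn": 0},{"delta_pos": [0,0,-0.02],"turn": 0}]}}

```text
time_s: 37.85
ee_pos: [430.1, 261.4, 231.6]
eef_rot: [-3.114, 0.044, -3.039]
ft_force: [0.4, 1.0, -0.0]
width: 0.467
```

```bash
python3 plan.py 436 274 100 3.27 35
```

```text
now 37.85 [430.1 261.4 231.6] -3.039 D [   5.9   12.6 -131.6] n 4 toolz [ 0.047 -0.023 -0.999] w 0.467
j [ 0.4   0.49 -1.3   1.92  0.58  1.14  0.54]
total [ -1.3  15.6 131.4] row [-0.3  3.9 32.9] turn -0.36 x 4
total [ -1.6  15.5 131.4] row [-0.4  3.9 32.9] turn -0.36 x 4
```

Call:
{"fn": "servo_tool", "kwargs": {"series": [{"delta_pos": [0,0.003,0.02],"turn": -0.5},{"delta_pos": [0,0.005,0.03],"turn": -0.5},{"delta_pos": [0.001,0.004,0.03],"turn": -0.4},{"delta_pos": [0.001,0.002,0.025],"turn": 0},{"delta_pos": [0.001,0,0.01],"turn": 0}]}}

```text
time_s: 38.35
ee_pos: [435.3, 268.8, 113.2]
eef_rot: [-3.112, 0.049, -3.022]
ft_force: [-0.0, -0.7, 0.2]
width: 0.471
```

```bash
python3 plan.py 436 274 60 3.27 35
```

```text
now 38.35 [435.3 268.8 113.2] -3.022 D [  0.7   5.2 -53.2] n 2 toolz [ 0.052 -0.023 -0.998] w 0.471
j [ 0.22  0.64 -1.1   2.01  0.79  0.96  0.39]
total [ 1.3  6.7 53. ] row [ 0.7  3.3 26.5] turn -0.25 x 2
total [ 1.3  6.7 53. ] row [ 0.7  3.3 26.5] turn -0.25 x 2
```

Call:
{"fn": "servo_tool", "kwargs": {"series": [{"delta_pos": [0,0.004,0.015],"turn": 0},{"delta_pos": [0.001,0.002,0.018],"turn": -0.4},{"delta_pos": [0.001,0.001,0.012],"turn": 0},{"delta_pos": [0,0,0.003],"turn": 0}]}}

```text
time_s: 38.75
ee_pos: [434.5, 271.1, 61.4]
eef_rot: [-3.109, 0.046, -3.017]
ft_force: [1.2, 0.0, 0.6]
width: 0.47
```

```bash
python3 plan.py 436 274 37 3.27 35
```

```text
now 38.75 [434.5 271.1  61.4] -3.017 D [  1.5   2.9 -24.4] n 1 toolz [ 0.05  -0.026 -0.998] w 0.47
j [ 0.15  0.71 -1.02  2.03  0.88  0.89  0.32]
total [-0.7  3.4 24.3] row [-0.7  3.4 24.3] turn -0.22 x 1
total [-0.7  3.4 24.3] row [-0.7  3.4 24.3] turn -0.22 x 1
```

Call:
{"fn": "servo_tool", "kwargs": {"series": [{"delta_pos": [0,0.003,0.008],"turn": 0},{"delta_pos": [0,0.001,0.01],"turn": 0},{"delta_pos": [0,0,0.004],"turn": 0}]}}

```text
time_s: 39.05
ee_pos: [436.5, 274.8, 39.1]
eef_rot: [-3.11, 0.048, -3.019]
ft_force: [0.2, -0.5, 0.5]
width: 0.463
```

```bash
python3 plan.py 436 274 37 3.27 35
```

```text
now 39.05 [436.5 274.8  39.1] -3.019 D [-0.5 -0.8 -2.1] n 1 toolz [ 0.052 -0.026 -0.998] w 0.463
j [ 0.11  0.75 -0.98  2.03  0.93  0.86  0.28]
total [ 0.7 -0.6  2.1] row [ 0.7 -0.6  2.1] turn -0.31 x 1
total [ 0.7 -0.6  2.1] row [ 0.7 -0.6  2.1] turn -0.31 x 1
```

Call:
{"fn": "servo_tool", "kwargs": {"series": [{"delta_pos": [0,0,0.001],"turn": 0},{"delta_pos": [0,0,0],"turn": 0},{"delta_pos": [0,0,0],"turn": 0},{"delta_pos": [0,0,0],"turn": 0}], "jaw": 0.0, "newtons": 50}}

```text
time_s: 39.45
ee_pos: [436.4, 275.6, 38.4]
eef_rot: [-3.111, 0.049, -3.018]
ft_force: [1.0, -0.8, -2.5]
width: 0.18
```

Call:
{"fn": "servo_tool", "kwargs": {"series": [{"delta_pos": [0,0,-0.02],"turn": 0},{"delta_pos": [0,0,-0.04],"turn": 0},{"delta_pos": [0,0,-0.04],"turn": 0},{"delta_pos": [0,0,-0.025],"turn": 0}]}}

```text
time_s: 39.85
ee_pos: [426.8, 275.5, 162.6]
eef_rot: [-3.106, 0.038, -3.018]
ft_force: [0.9, 0.4, -2.5]
width: 0.181
```

```bash
python3 plan.py 473 58 165 3.195 35;python3 - <<'E'
from meas import *
c=cap("top"); 
fins(c,50,70,(175,160,275,265))
fins(c,70,90,(295,190,375,245))
cv2.imwrite("pics/n.png",c["pixels"])
c=cap("scene"); crop(c,240,130,480,310,3.3,"o.png")
E
```

```text
now 39.85 [426.8 275.5 162.6] -3.018 D [  46.2 -217.5    2.4] n 7 toolz [ 0.043 -0.031 -0.999] w 0.181
j [ 0.26  0.58 -1.18  1.97  0.69  1.04  0.45]
total [ -19.1 -221.5    6.2] row [ -2.7 -31.6   0.9] turn 0.58 x 7
total [ -32.4 -220.     6.2] row [ -4.6 -31.4   0.9] turn 0.58 x 7
px [231.3 189. ] n 128 xy 552.9 287.2 mean [553.1 287.3] z 63.8 size 59.2 18.1 ang 6.3 bgr [ 39 129 232]
px [211.5 191.3] n 136 xy 546.5 343.5 mean [546.1 343.6] z 63.8 size 59.4 19.6 ang 7.0 bgr [ 35 115 221]
px [334.3 215.5] n 121 xy 478.9 -7.5 mean [478.8  -7.1] z 79.0 size 59.0 14.1 ang 0.4 bgr [221 112  45]
```

View pics/o.png

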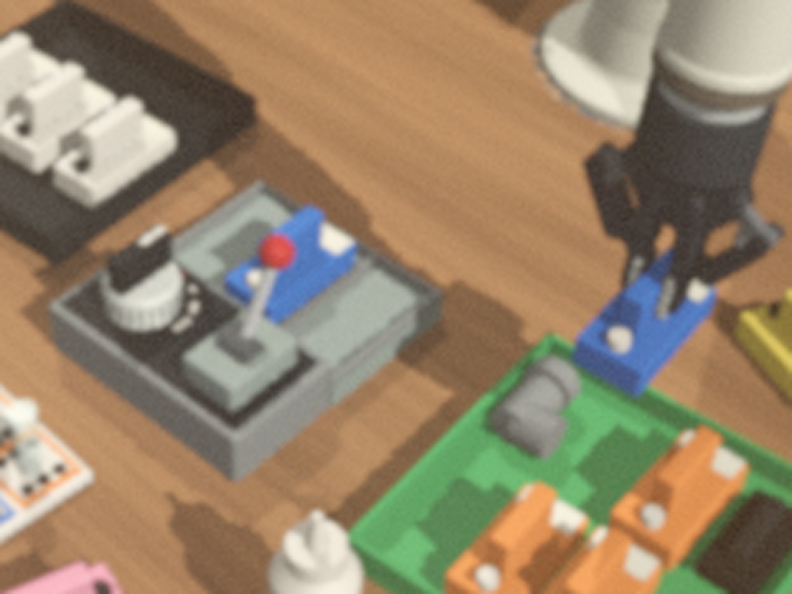

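Call:
{"fn": "servo_tool", "kwargs": {"series": [{"delta_pos": [-0.003,-0.02,0],"turn": 0.6},{"delta_pos": [-0.003,-0.03,0.001],"turn": 0.6},{"delta_pos": [-0.003,-0.035,0.001],"turn": 0.6},{"delta_pos": [-0.003,-0.035,0.001],"turn": 0.6},{"delta_pos": [-0.004,-0.035,0.001],"turn": 0.6},{"delta_pos": [-0.004,-0.03,0.001],"turn": 0.6},{"delta_pos": [-0.003,-0.018,0.001],"turn": 0.5},{"delta_pos": [-0.002,-0.008,0],"turn": 0},{"delta_pos": [0,-0.002,0],"turn": 0}]}}

```text
time_s: 40.85
ee_pos: [468.4, 55.1, 156.9]
eef_rot: [-3.109, 0.035, -3.093]
ft_force: [-1.0, -0.2, -2.1]
width: 0.173
```

```bash
python3 plan.py 474 58 110 3.195 35
```

```text
now 40.85 [468.4  55.1 156.9] -3.093 D [  5.6   2.9 -46.9] n 2 toolz [ 0.037 -0.031 -0.999] w 0.173
j [ 0.8   0.53 -1.24  2.07  0.67  0.98  0.82]
total [-4.   4.2 46.9] row [-2.   2.1 23.5] turn -0.13 x 2
total [-4.1  4.2 46.9] row [-2.   2.1 23.5] turn -0.13 x 2
```

Call:
{"fn": "servo_tool", "kwargs": {"series": [{"delta_pos": [-0.001,0.003,0.018],"turn": 0},{"delta_pos": [-0.001,0.002,0.022],"turn": 0},{"delta_pos": [0,0.001,0.018],"turn": 0},{"delta_pos": [0,0,0.008],"turn": 0}]}}

```text
time_s: 41.25
ee_pos: [472.6, 63.1, 88.8]
eef_rot: [-3.111, 0.037, -3.089]
ft_force: [-0.2, -0.4, -2.5]
width: 0.176
```

```bash
python3 plan.py 474 58 70 3.195 35
```

```text
now 41.25 [472.6  63.1  88.8] -3.089 D [  1.4  -5.1 -18.8] n 1 toolz [ 0.039 -0.028 -0.999] w 0.176
j [ 0.67  0.63 -1.1   2.1   0.81  0.87  0.7 ]
total [-0.5 -4.6 18.9] row [-0.5 -4.6 18.9] turn -0.03 x 1
total [-0.5 -4.6 18.9] row [-0.5 -4.6 18.9] turn -0.03 x 1
```

Call:
{"fn": "servo_tool", "kwargs": {"series": [{"delta_pos": [0,-0.003,0.005],"turn": 0},{"delta_pos": [0,-0.002,0.01],"turn": 0},{"delta_pos": [0,0,0.005],"turn": 0}]}}

```text
time_s: 41.55
ee_pos: [473.3, 59.7, 67.9]
eef_rot: [-3.112, 0.037, -3.085]
ft_force: [-0.4, -0.2, -2.8]
width: 0.179
```

```bash
python3 plan.py 474 58 53 3.195 35
```

```text
now 41.55 [473.3  59.7  67.9] -3.085 D [  0.7  -1.7 -14.9] n 1 toolz [ 0.039 -0.027 -0.999] w 0.179
j [ 0.64  0.66 -1.06  2.11  0.86  0.84  0.68]
total [-0.  -1.3 14.9] row [-0.  -1.3 14.9] turn 0.21 x 1
total [-0.  -1.3 14.9] row [-0.  -1.3 14.9] turn 0.21 x 1
```

Call:
{"fn": "servo_tool", "kwargs": {"series": [{"delta_pos": [0,-0.002,0.006],"turn": 0},{"delta_pos": [0,0,0.005],"turn": 0},{"delta_pos": [0,0,0.001],"turn": 0}]}}

```text
time_s: 41.85
ee_pos: [474.5, 57.0, 55.2]
eef_rot: [-3.112, 0.038, -3.085]
ft_force: [0.4, -1.2, -2.0]
width: 0.178
```

```bash
python3 plan.py 474 58 53 3.195 35
```

```text
now 41.85 [474.5  57.   55.2] -3.085 D [-0.5  1.  -2.2] n 1 toolz [ 0.04  -0.027 -0.999] w 0.178
j [ 0.63  0.68 -1.03  2.12  0.89  0.82  0.66]
total [0.5 1.1 2.1] row [0.5 1.1 2.1] turn 0.17 x 1
total [0.5 1.1 2.1] row [0.5 1.1 2.1] turn 0.17 x 1
```

Call:
{"fn": "servo_tool", "kwargs": {"series": [{"delta_pos": [0,0.001,0.002],"turn": 0}]}}

```text
time_s: 41.95
ee_pos: [474.6, 57.7, 53.2]
eef_rot: [-3.112, 0.038, -3.086]
ft_force: [-8.9, -4.8, 15.3]
width: 0.175
```

Call:
{"fn": "servo_tool", "kwargs": {"series": [{"delta_pos": [0,0,0],"turn": 0},{"delta_pos": [0,0,0],"turn": 0},{"delta_pos": [0,0,0],"turn": 0}], "jaw": 0.04}}

```text
time_s: 42.25
ee_pos: [475.9, 58.4, 54.2]
eef_rot: [-3.112, 0.041, -3.085]
ft_force: [0.8, -0.3, -1.3]
width: 0.464
```

Call:
{"fn": "servo_tool", "kwargs": {"series": [{"delta_pos": [0,0,-0.02],"turn": 0},{"delta_pos": [0,0,-0.04],"turn": 0},{"delta_pos": [0,0,-0.05],"turn": 0},{"delta_pos": [0,0,-0.04],"turn": 0}]}}

```text
time_s: 42.65
ee_pos: [466.4, 62.7, 204.6]
eef_rot: [-3.114, 0.031, -3.083]
ft_force: [1.4, -0.4, -0.0]
width: 0.469
```

```bash
python3 plan.py 594 -42 190 3.195 35; python3 - <<'E'
from meas import *
c=cap("top"); cv2.imwrite("pics/p.png",c["pixels"])
fins(c,70,90,(295,190,375,245))
fins(c,95,125,(325,150,375,195))
c=cap("scene"); crop(c,220,130,420,280,4,"q.png")
E
```

```text
now 42.65 [466.4  62.7 204.6] -3.083 D [ 127.6 -104.7  -14.6] n 5 toolz [ 0.033 -0.026 -0.999] w 0.469
j [ 0.87  0.47 -1.33  2.02  0.58  1.06  0.9 ]
total [-120.8 -111.4   21.5] row [-24.2 -22.3   4.3] turn 0.06 x 5
total [-121.2 -110.9   21.5] row [-24.2 -22.2   4.3] turn 0.06 x 5
px [335.  214.1] n 83 xy 480.4 -8.5 mean [482.9  -9. ] z 78.8 size 57.2 13.8 ang 5.1 bgr [217 108  43]
px [349.5 172.6] n 119 xy 597.0 -47.7 mean [596.8 -47.6] z 108.6 size 53.0 13.9 ang 0.2 bgr [50 51 54]
```

View pics/q.png

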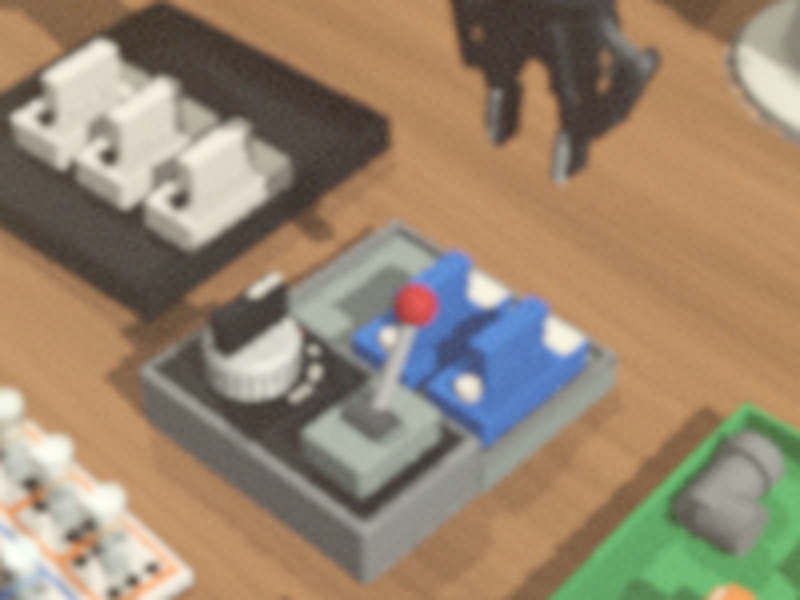

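View pics/p.png

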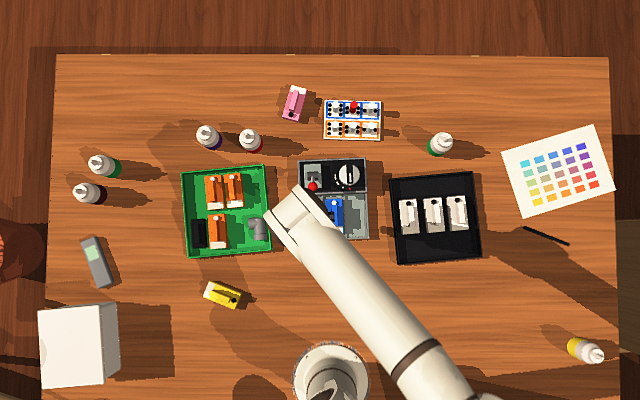

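Call:
{"fn": "servo_tool", "kwargs": {"series": [{"delta_pos": [-0.02,-0.018,0.003],"turn": 0},{"delta_pos": [-0.024,-0.022,0.004],"turn": 0},{"delta_pos": [-0.024,-0.022,0.004],"turn": 0},{"delta_pos": [-0.024,-0.022,0.004],"turn": 0},{"delta_pos": [-0.018,-0.016,0.004],"turn": 0},{"delta_pos": [-0.006,-0.006,0],"turn": 0},{"delta_pos": [0,0,0],"turn": 0}]}}

```text
time_s: 43.45
ee_pos: [596.2, -40.5, 195.6]
eef_rot: [-3.108, 0.042, -3.083]
ft_force: [-0.4, -0.4, -0.3]
width: 0.469
```

```bash
python3 plan.py 597 -48 130 3.195 35
```

```text
now 43.45 [596.2 -40.5 195.6] -3.083 D [  0.8  -7.5 -65.6] n 2 toolz [ 0.044 -0.032 -0.999] w 0.469
j [ 0.82  0.67 -1.16  1.75  0.72  1.16  1.07]
total [ 2.4 -5.3 65.8] row [ 1.2 -2.6 32.9] turn 0.16 x 2
total [ 2.4 -5.3 65.8] row [ 1.2 -2.6 32.9] turn 0.16 x 2
```

Call:
{"fn": "servo_tool", "kwargs": {"series": [{"delta_pos": [0.001,-0.003,0.02],"turn": 0},{"delta_pos": [0.001,-0.002,0.02],"turn": 0},{"delta_pos": [0.001,0,0.018],"turn": 0},{"delta_pos": [0,0,0.005],"turn": 0}]}}

```text
time_s: 43.85
ee_pos: [593.8, -43.0, 132.1]
eef_rot: [-3.108, 0.043, -3.077]
ft_force: [0.5, 0.5, 0.3]
width: 0.47
```

```bash
python3 plan.py 597 -48 83 3.195 35
```

```text
now 43.85 [593.8 -43.  132.1] -3.077 D [  3.2  -5.  -49.1] n 2 toolz [ 0.045 -0.03  -0.999] w 0.47
j [ 0.79  0.74 -1.09  1.81  0.8   1.06  1.02]
total [-0.8 -3.6 49.3] row [-0.4 -1.8 24.7] turn 0.31 x 2
total [-0.8 -3.6 49.3] row [-0.4 -1.8 24.7] turn 0.31 x 2
```

Call:
{"fn": "servo_tool", "kwargs": {"series": [{"delta_pos": [-0.001,-0.003,0.01],"turn": 0},{"delta_pos": [0,-0.001,0.015],"turn": 0},{"delta_pos": [0,0,0.012],"turn": 0},{"delta_pos": [0,0,0.003],"turn": 0}]}}

```text
time_s: 44.25
ee_pos: [596.7, -46.9, 90.1]
eef_rot: [-3.108, 0.044, -3.075]
ft_force: [-0.5, 0.5, 0.6]
width: 0.469
```

```bash
python3 plan.py 597 -48 84 3.195 35
```

```text
now 44.25 [596.7 -46.9  90.1] -3.075 D [ 0.3 -1.1 -6.1] n 1 toolz [ 0.046 -0.03  -0.998] w 0.469
j [ 0.76  0.79 -1.04  1.82  0.86  1.    0.99]
total [ 0.1 -0.9  6.2] row [ 0.1 -0.9  6.2] turn 0.76 x 1
total [ 0.1 -0.9  6.2] row [ 0.1 -0.9  6.2] turn 0.76 x 1
```

Call:
{"fn": "servo_tool", "kwargs": {"series": [{"delta_pos": [0,-0.001,0.004],"turn": 0.7},{"delta_pos": [0,0,0.001],"turn": 0}]}}

```text
time_s: 44.45
ee_pos: [597.1, -47.9, 84.3]
eef_rot: [-3.109, 0.044, -3.088]
ft_force: [-0.4, 0.5, -0.9]
width: 0.47
```

Call:
{"fn": "servo_tool", "kwargs": {"series": [{"delta_pos": [0,0,0],"turn": 0},{"delta_pos": [0,0,0],"turn": 0},{"delta_pos": [0,0,0],"turn": 0},{"delta_pos": [0,0,0],"turn": 0}], "jaw": 0.0, "newtons": 30}}

```text
time_s: 44.85
ee_pos: [597.4, -48.2, 84.8]
eef_rot: [-3.109, 0.044, -3.089]
ft_force: [0.6, -0.1, -2.0]
width: 0.18
```

```bash
python3 plan.py 597 -48 84 3.195 35
```

```text
now 44.85 [597.4 -48.2  84.8] -3.089 D [-0.4  0.2 -0.8] n 1 toolz [ 0.046 -0.03  -0.998] w 0.18
j [ 0.75  0.8  -1.03  1.82  0.87  0.99  0.98]
total [0.4 0.3 0.8] row [0.4 0.3 0.8] turn -0.07 x 1
total [0.4 0.3 0.8] row [0.4 0.3 0.8] turn -0.07 x 1
```

Gripped. Turn +57° in small rows, first part.

Call:
{"fn": "servo_tool", "kwargs": {"series": [{"delta_pos": [0,0,0],"turn": 4},{"delta_pos": [0,0,0],"turn": 4},{"delta_pos": [0,0,0],"turn": 4},{"delta_pos": [0,0,0],"turn": 4}]}}

```text
time_s: 45.25
ee_pos: [597.3, -48.4, 84.8]
eef_rot: [-3.124, 0.052, 2.905]
ft_force: [1.2, -0.6, -3.5]
width: 0.183
```

```bash
python3 plan.py 597 -48 84 2.194 35;python3 -c "from h import *;st()"
```

```text
now 45.25 [597.3 -48.4  84.8] 2.905 D [-0.3  0.4 -0.8] n 6 toolz [ 0.046 -0.029 -0.999] w 0.183
j [ 0.72  0.76 -0.98  1.82  0.82  0.96  0.72]
total [0.5 0.3 0.8] row [0.1 0.1 0.1] turn 6.79 x 6
total [0.6 0.  0.8] row [0.1 0.  0.1] turn 6.79 x 6
45.25 [597.3 -48.4  84.8] [-3.124  0.052  2.905] [ 1.2 -0.6 -3.5] 0.183 [ 0.72  0.76 -0.98  1.82  0.82  0.96  0.72]
```

Call:
{"fn": "servo_tool", "kwargs": {"series": [{"delta_pos": [0,0,0],"turn": 5},{"delta_pos": [0,0,0],"turn": 5},{"delta_pos": [0,0,0],"turn": 5},{"delta_pos": [0,0,0],"turn": 5},{"delta_pos": [0,0,0],"turn": 5},{"delta_pos": [0,0,0],"turn": 5}]}}

```text
time_s: 45.85
ee_pos: [597.1, -48.6, 84.9]
eef_rot: [3.131, 0.054, 2.362]
ft_force: [1.9, 0.2, -2.6]
width: 0.175
```

```bash
python3 plan.py 597 -48 84 2.194 35;python3 -c "from h import *;st()"
```

```text
now 45.85 [597.1 -48.6  84.9] 2.362 D [-0.1  0.6 -0.9] n 2 toolz [ 0.046 -0.03  -0.998] w 0.175
j [ 0.66  0.71 -0.87  1.83  0.73  0.91  0.24]
total [0.5 0.3 0.8] row [0.3 0.2 0.4] turn 4.81 x 2
total [0.5 0.3 0.8] row [0.3 0.1 0.4] turn 4.81 x 2
45.85 [597.1 -48.6  84.9] [3.131 0.054 2.362] [ 1.9  0.2 -2.6] 0.175 [ 0.66  0.71 -0.87  1.83  0.73  0.91  0.24]
```

Call:
{"fn": "servo_tool", "kwargs": {"series": [{"delta_pos": [0,0,0],"turn": 4},{"delta_pos": [0,0,0],"turn": 4},{"delta_pos": [0,0,0],"turn": 1}]}}

```text
time_s: 46.15
ee_pos: [597.1, -48.5, 85.0]
eef_rot: [3.122, 0.053, 2.198]
ft_force: [2.9, 0.2, -2.8]
width: 0.184
```

```bash
python3 plan.py 597 -48 84 2.194 35
```

```text
now 46.15 [597.1 -48.5  85. ] 2.198 D [-0.1  0.5 -1. ] n 1 toolz [ 0.046 -0.031 -0.998] w 0.184
j [ 0.63  0.69 -0.83  1.83  0.7   0.89  0.1 ]
total [0.5 0.2 1. ] row [0.5 0.2 1. ] turn 0.25 x 1
total [0.5 0.2 1. ] row [0.5 0.2 1. ] turn 0.25 x 1
```

Turned 0.996 rad. Release and rise, then check.

Call:
{"fn": "servo_tool", "kwargs": {"series": [{"delta_pos": [0,0,0],"turn": 0},{"delta_pos": [0,0,0],"turn": 0},{"delta_pos": [0,0,0],"turn": 0}], "jaw": 0.04}}

```text
time_s: 46.45
ee_pos: [597.7, -47.8, 85.8]
eef_rot: [3.121, 0.053, 2.202]
ft_force: [-0.2, -0.7, -0.0]
width: 0.469
```

Call:
{"fn": "servo_tool", "kwargs": {"series": [{"delta_pos": [0,0,-0.02],"turn": 0},{"delta_pos": [0,0,-0.04],"turn": 0},{"delta_pos": [0,0,-0.05],"turn": 0},{"delta_pos": [0,0,-0.02],"turn": 0}]}}

```text
time_s: 46.85
ee_pos: [588.9, -42.5, 220.1]
eef_rot: [3.125, 0.047, 2.207]
ft_force: [-0.5, -0.3, -0.1]
width: 0.467
```

```bash
python3 plan.py 597 -48 84 2.194 35; python3 - <<'E'
from meas import *
c=cap("scene"); crop(c,230,150,390,270,5,"r.png")
p=c["pixels"].astype(int);m=(p[...,2]>150)&(p[...,1]<90)&(p[...,0]<90);m[:,:300]=0;m[:,345:]=0;m[:180]=0;m[230:]=0
P=cloud(c);v,u=np.nonzero(m);print("ball",m.sum(),u.mean(),v.mean(),np.round(np.median(P[m],0),1))
E
```

```text
now 46.85 [588.9 -42.5 220.1] 2.207 D [   8.1   -5.5 -136.1] n 4 toolz [ 0.041 -0.029 -0.999] w 0.467
j [ 0.74  0.53 -0.98  1.74  0.52  1.1   0.23]
total [ -2.7   1.  136.4] row [-0.7  0.3 34.1] turn 0.18 x 4
total [ -2.7   1.1 136.4] row [-0.7  0.3 34.1] turn 0.18 x 4
ball 34 322.05882352941177 206.52941176470588 [562.6  57.4 148.6]
```

View pics/r.png

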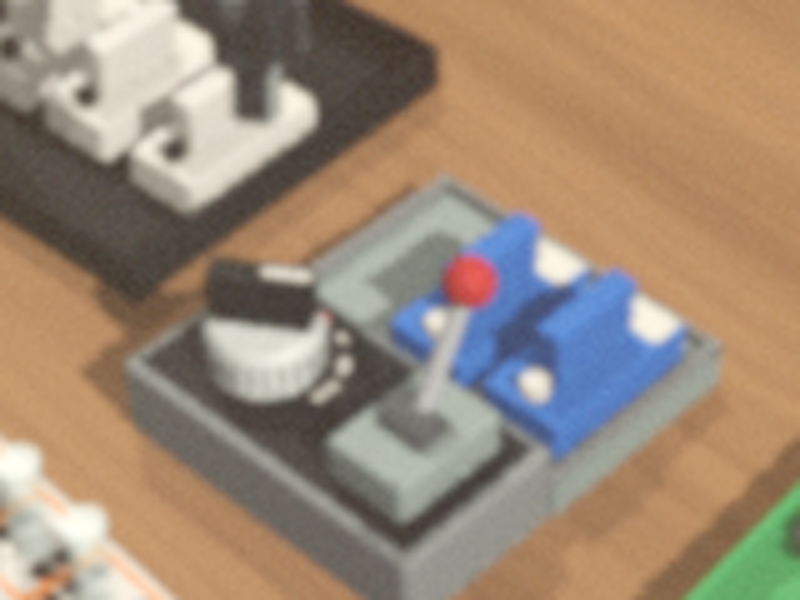

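Call:
{"fn": "servo_tool", "kwargs": {"series": [{"delta_pos": [0,0,0],"turn": -8},{"delta_pos": [0,0,0],"turn": -8},{"delta_pos": [0,0,0],"turn": -8},{"delta_pos": [0,0,0],"turn": -8},{"delta_pos": [0,0,0],"turn": -8},{"delta_pos": [0,0,0],"turn": -8},{"delta_pos": [0,0,0],"turn": -6},{"delta_pos": [0,0,0],"turn": 0}], "jaw": 0.0}}

```text
time_s: 47.7
ee_pos: [591.6, -41.4, 236.5]
eef_rot: [-3.104, 0.055, -3.089]
ft_force: [-0.2, 0.9, 0.2]
width: -0.001
```

```bash
python3 plan.py 510 56 190 3.195 35
```

```text
now 47.7 [591.6 -41.4 236.5] -3.089 D [-81.6  97.4 -46.5] n 4 toolz [ 0.057 -0.035 -0.998] w -0.001
j [ 0.86  0.62 -1.2   1.73  0.67  1.2   1.1 ]
total [ 78.9 103.1  38.3] row [19.7 25.8  9.6] turn -0.02 x 4
total [ 78.8 103.2  38.3] row [19.7 25.8  9.6] turn -0.02 x 4
```

Call:
{"fn": "servo_tool", "kwargs": {"series": [{"delta_pos": [0.018,0.02,0.003],"turn": 0},{"delta_pos": [0.02,0.025,0.004],"turn": 0},{"delta_pos": [0.02,0.025,0.006],"turn": 0},{"delta_pos": [0.015,0.018,0.01],"turn": 0},{"delta_pos": [0.003,0.006,0.01],"turn": 0},{"delta_pos": [0,0,0],"turn": 0}]}}

```text
time_s: 48.3
ee_pos: [512.8, 49.2, 198.7]
eef_rot: [-3.102, 0.062, -3.108]
ft_force: [0.2, -0.3, 0.5]
width: -0.004
```

```bash
python3 plan.py 512 57 126 3.195 35;  python3 - <<'E'
from meas import *
c=cap("top"); crop(c,280,140,390,260,5,"s.png")
fins(c,95,125,(325,150,375,195))
P=cloud(c);z=P[...,2];p=c["pixels"].astype(int)
m=np.zeros(z.shape,bool);m[150:195,325:375]=((z>100)&(z<120)&(p.min(-1)>130))[150:195,325:375]
print("white line",m.sum(),np.round(P[m].mean(0),1) if m.any() else "")
E
```

```text
now 48.3 [512.8  49.2 198.7] -3.108 D [ -0.8   7.8 -72.7] n 3 toolz [ 0.063 -0.037 -0.997] w -0.004
j [ 0.8   0.52 -1.24  1.95  0.64  1.06  0.88]
total [ 5.  10.7 72.1] row [ 1.7  3.6 24. ] turn -0.38 x 3
total [ 4.9 10.8 72.1] row [ 1.6  3.6 24. ] turn -0.38 x 3
px [349.4 172.8] n 118 xy 596.2 -47.3 mean [596.2 -47.5] z 108.2 size 54.6 16.5 ang -53.9 bgr [53 55 59]
white line 19 [588.9 -36.2 110.6]
```

View pics/s.png

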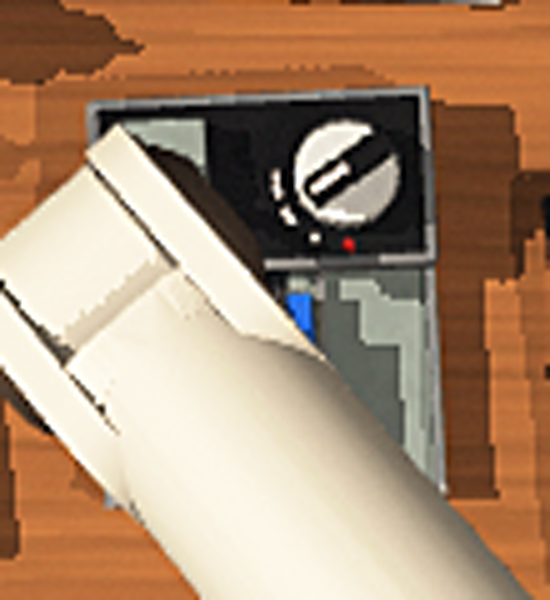

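Call:
{"fn": "servo_tool", "kwargs": {"series": [{"delta_pos": [0.001,0.005,0.02],"turn": 0},{"delta_pos": [0.002,0.003,0.024],"turn": -0.5},{"delta_pos": [0.002,0.002,0.018],"turn": -0.5},{"delta_pos": [0,0,0.004],"turn": 0}]}}

```text
time_s: 48.75
ee_pos: [519.8, 52.3, 133.8]
eef_rot: [-3.101, 0.069, -3.102]
ft_force: [-0.6, 0.4, -0.3]
width: 0.002
```

```bash
python3 plan.py 590 58 128 3.195 35
```

```text
now 48.75 [519.8  52.3 133.8] -3.102 D [70.2  5.7 -5.8] n 3 toolz [ 0.07  -0.038 -0.997] w 0.002
j [ 0.7   0.61 -1.13  2.    0.76  0.95  0.78]
total [-69.8   3.3  10.4] row [-23.3   1.1   3.5] turn -0.26 x 3
total [-69.8   2.7  10.4] row [-23.3   0.9   3.5] turn -0.26 x 3
```

Push forward in steps, correcting y.

Call:
{"fn": "servo_tool", "kwargs": {"series": [{"delta_pos": [-0.004,0.003,0.003],"turn": 0},{"delta_pos": [-0.01,0.003,0.003],"turn": 0},{"delta_pos": [-0.015,0,0.001],"turn": 0},{"delta_pos": [-0.015,0,0.001],"turn": 0}]}}

```text
time_s: 49.15
ee_pos: [567.9, 58.0, 130.1]
eef_rot: [-3.099, 0.069, -3.107]
ft_force: [-0.2, 0.0, 0.9]
width: 0.004
```

```bash
python3 plan.py 603 58 128 3.195 35;  python3 - <<'E'
from meas import *
c=cap("scene"); crop(c,240,150,400,270,5,"t.png")
E
```

```text
now 49.15 [567.9  58.  130.1] -3.107 D [35.1  0.  -2.1] n 2 toolz [ 0.07  -0.04  -0.997] w 0.004
j [ 0.62  0.68 -1.08  1.88  0.8   1.    0.79]
total [-34.9  -1.    4.5] row [-17.4  -0.5   2.3] turn -0.55 x 2
total [-34.9  -1.3   4.5] row [-17.4  -0.7   2.3] turn -0.55 x 2
```

View pics/t.png

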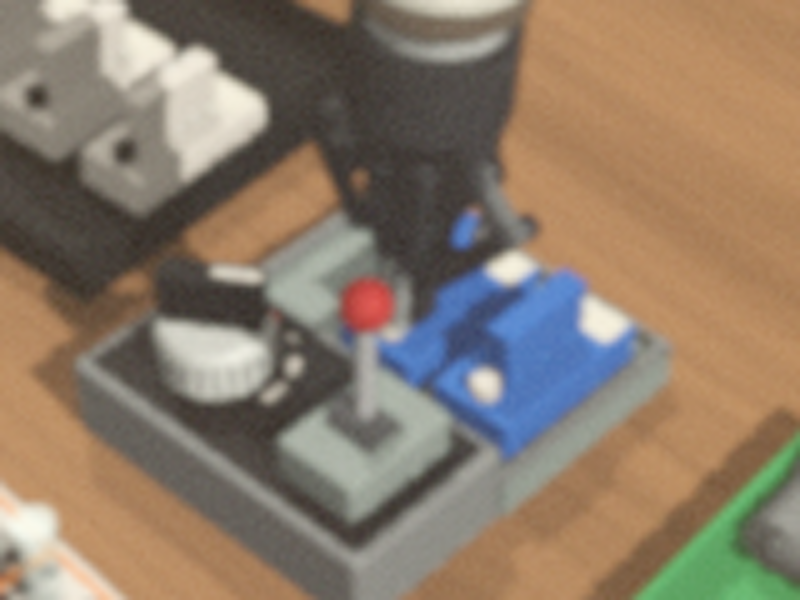

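Lever moves with the fingers (ball at crop px 368,305). Continue.

Call:
{"fn": "servo_tool", "kwargs": {"series": [{"delta_pos": [-0.012,-0.001,0.001],"turn": 0},{"delta_pos": [-0.012,0,0.001],"turn": 0},{"delta_pos": [-0.006,0,0.001],"turn": 0}]}}

```text
time_s: 49.5
ee_pos: [603.8, 58.5, 131.2]
eef_rot: [-3.102, 0.073, -3.111]
ft_force: [-0.3, -0.8, -1.0]
width: -0.0
```

```bash
python3 plan.py 603 58 128 3.195 35
```

```text
now 49.5 [603.8  58.5 131.2] -3.111 D [-0.8 -0.5 -3.2] n 1 toolz [ 0.074 -0.037 -0.997] w -0.0
j [ 0.58  0.72 -1.05  1.8   0.81  1.03  0.81]
total [ 1.  -0.3  3.2] row [ 1.  -0.3  3.2] turn -1.31 x 1
total [ 1.  -0.3  3.2] row [ 1.  -0.3  3.2] turn -1.31 x 1
```

Call:
{"fn": "servo_tool", "kwargs": {"series": [{"delta_pos": [-0.003,0,0.001],"turn": 0}]}}

```text
time_s: 49.6
ee_pos: [607.2, 58.6, 130.5]
eef_rot: [-3.102, 0.072, -3.112]
ft_force: [-9.5, -1.3, 4.4]
width: -0.003
```

Call:
{"fn": "servo_tool", "kwargs": {"series": [{"delta_pos": [-0.003,0,0.001],"turn": 0}]}}

```text
time_s: 49.7
ee_pos: [607.4, 58.6, 129.4]
eef_rot: [-3.101, 0.066, -3.112]
ft_force: [-14.5, -2.2, 8.8]
width: 0.001
```

```bash
python3 plan.py 603 58 128 3.195 35;  python3 - <<'E'
from meas import *
c=cap("scene"); crop(c,240,150,400,270,5,"u.png")
p=c["pixels"].astype(int);m=(p[...,2]>150)&(p[...,1]<90)&(p[...,0]<90);m[:,:290]=0;m[:,345:]=0;m[:180]=0;m[240:]=0
P=cloud(c);v,u=np.nonzero(m);print("ball",m.sum(),u.mean(),v.mean(),np.round(np.median(P[m],0),1))
E
```

```text
now 49.7 [607.4  58.6 129.4] -3.112 D [-4.4 -0.6 -1.4] n 1 toolz [ 0.068 -0.039 -0.997] w 0.001
j [ 0.57  0.73 -1.05  1.78  0.81  1.04  0.82]
total [ 4.5 -0.4  1.1] row [ 4.5 -0.4  1.1] turn -1.36 x 1
total [ 4.5 -0.4  1.1] row [ 4.5 -0.4  1.1] turn -1.36 x 1
ball 76 300.25 222.8421052631579 [634.9  63.8 150. ]
```

View pics/u.png

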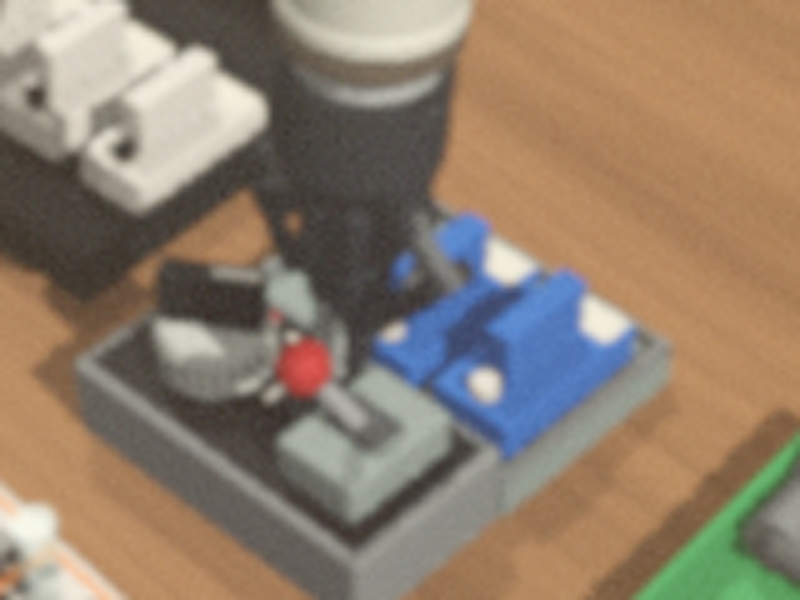

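Call:
{"fn": "servo_tool", "kwargs": {"series": [{"delta_pos": [-0.004,0,0],"turn": 0}]}}

```text
time_s: 49.85
ee_pos: [607.3, 58.5, 128.9]
eef_rot: [-3.098, 0.058, -3.111]
ft_force: [-13.8, -1.5, 7.8]
width: 0.002
```

Call:
{"fn": "servo_tool", "kwargs": {"series": [{"delta_pos": [0.015,0,0],"turn": 0},{"delta_pos": [0.03,0,0],"turn": 0},{"delta_pos": [0.03,0,-0.01],"turn": 0},{"delta_pos": [0.01,0,-0.04],"turn": 0},{"delta_pos": [0,0,-0.05],"turn": 0},{"delta_pos": [0,-0.02,-0.04],"turn": 0},{"delta_pos": [0,0.04,-0.01],"turn": 0},{"delta_pos": [0,0.045,0],"turn": 0},{"delta_pos": [0,0.045,0],"turn": 0},{"delta_pos": [0,0.02,0],"turn": 0},{"delta_pos": [0,0,0],"turn": 0}]}}

```text
time_s: 50.95
ee_pos: [511.8, 183.0, 274.9]
eef_rot: [-3.094, 0.065, -3.139]
ft_force: [-0.1, 0.0, 0.2]
width: 0.001
```

```bash
python3 -c "from h import *;st()"; python3 - <<'E'
from meas import *
c=cap("top"); cv2.imwrite("pics/v.png",c["pixels"])
fins(c,70,90,(295,190,375,245)); fins(c,95,125,(325,150,375,195)); fins(c,50,75,(385,165,485,265)); fins(c,50,70,(175,160,275,265))
p=c["pixels"].astype(int);P=cloud(c)
m=(p[...,2]>140)&(p[...,1]<70)&(p[...,0]<70); m[:150]=0;m[200:]=0;m[:,:300]=0;m[:,335:]=0
v,u=np.nonzero(m);print("ball",m.sum(),u.mean(),v.mean(),onz(c,[[u.mean(),v.mean()]],145)) 
c=cap("scene"); crop(c,180,110,500,350,2.5,"w.png")
m=(lambda p:(p[...,2]>150)&(p[...,1]<90)&(p[...,0]<90))(c["pixels"].astype(int));m[:,:290]=0;m[:,345:]=0;m[:180]=0;m[240:]=0
v,u=np.nonzero(m);print("ball",m.sum(),u.mean(),v.mean(),np.round(np.median(cloud(c)[m],0),1))
E
```

```text
50.95 [511.8 183.  274.9] [-3.094  0.065 -3.139] [-0.1  0.   0.2] 0.001 [ 0.52  0.47 -1.25  1.79  0.56  1.22  0.68]
px [334.3 215.5] n 121 xy 478.9 -7.5 mean [478.8  -7. ] z 79.5 size 59.0 14.1 ang 0.4 bgr [220 111  44]
px [311.5 216.7] n 123 xy 475.6 57.1 mean [474.9  57.1] z 79.4 size 59.0 14.1 ang 0.5 bgr [217 111  47]
px [349.5 172.8] n 117 xy 596.3 -47.6 mean [596.3 -47.7] z 108.4 size 54.0 16.5 ang -53.9 bgr [54 56 59]
px [460.7 212.1] n 144 xy 491.8 -366.6 mean [ 491.8 -367.1] z 63.9 size 58.4 20.5 ang 5.4 bgr [199 215 226]
px [436.7 214.2] n 137 xy 485.7 -298.0 mean [ 485.3 -298.4] z 64.2 size 58.2 19.5 ang 5.8 bgr [169 184 197]
px [410.8 215.9] n 134 xy 479.7 -224.5 mean [ 479.9 -224.7] z 64.5 size 58.4 18.6 ang 5.7 bgr [149 165 180]
px [214.5 237.8] n 46 xy 416.0 330.5 mean [413.5 331.9] z 64.8 size 22.8 17.0 ang 1.3 bgr [ 36 109 218]
ball 58 310.41379310344826 158.10344827586206 [[630.63041685  59.83189318 145.        ]]
ball 71 300.50704225352115 222.7887323943662 [635.7  62.9 148.6]
```

View pics/v.png

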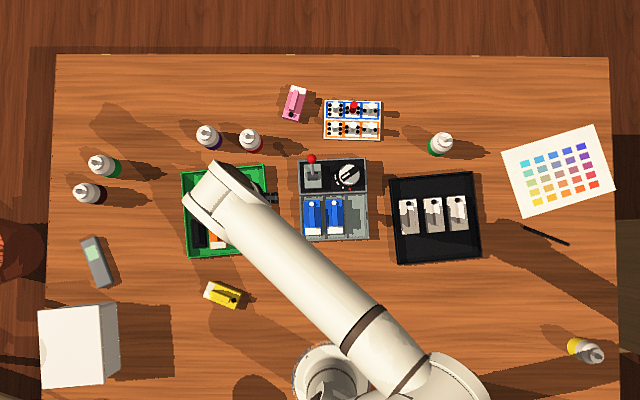

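View pics/w.png

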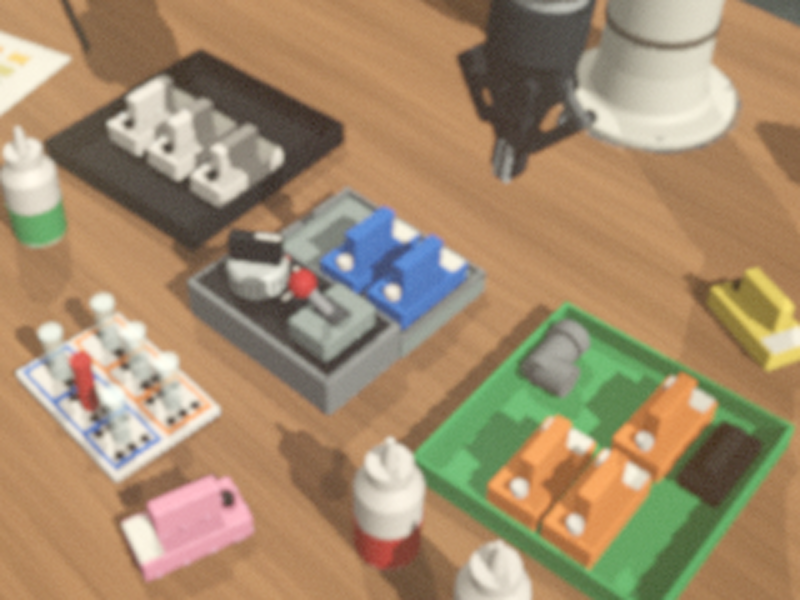

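```bash
python3 -c "
from bench import order
print(order.job_done())"
```

```text
the job is handed in; nothing more can be done
None
```

The job is done and handed in at about 51 s of the allowed 210 s, in the order asked.

- **Empties:** all three white cartridges went from the doser into the returns tray. They lie flat side by side, with fin tops measured at about 64 mm.
- **Test plate:** the red tube stands in the blue row on the two-dot field, so the reading is blue, dose 2.
- **Cartridges:** both blue ones lie flat in the middle and left bays, with fin tops measured at about 79.5 mm. The three orange ones, the pipe elbow and the scraper stay in the crate.
- **Dial:** the grip bar measures -53.9° against the doser's 3.05°, a turn of about 1.0 rad, which is dose 2.
- **Lever:** pushed until it stopped moving with about 15 N against it, and the ball stayed over after I let go. It moved about 70 mm, against roughly 67 mm expected for the full swing.

In the last pictures the robot touches nothing, and the bottles and look-alikes stand where they were. No check failed. The one thing that wandered was the tool's tilt, which drifted up to about 6° in transit and was about 3° at both cartridge grasps, but this did not affect the grasps or placements.

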